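# Weigh two look-alike ballast slugs and seat the heavier in its socket

### The job

Two brass ballast slugs for the microscope's focus arm look alike: stand one in each dish of the red pivot balance, let go and let the beam settle. Move the one whose side drops into the blue socket block and press it down, past the sliding cushion inside, until it is solid against the hidden stop: keep it pressed there a second with about 15 N, never 25 N or more, then let go. Leave the lighter one standing in its dish, be gentle with the balance (under 20 N), keep the slugs upright, and do not disturb the other things on the bench.

Things in the scene. Friction and masses are not known exactly. Their poses are not given: they have to be found in the camera images.
- slug_p: one of two look-alike upright brass cylinders, 30 mm diameter, 76 mm tall, with a dark band 46 to 49 mm above the foot; foot bevelled to 25 mm over its lowest 4 mm. Origin: centre of the foot's underside; z along the slug. Mass 0.22 to 0.47 kg; one of the two is at least 0.1 kg heavier, which cannot be seen
- slug_q: one of two look-alike upright brass cylinders, 30 mm diameter, 76 mm tall, with a dark band 46 to 49 mm above the foot; foot bevelled to 25 mm over its lowest 4 mm. Origin: centre of the foot's underside; z along the slug. Mass 0.22 to 0.47 kg; one of the two is at least 0.1 kg heavier, which cannot be seen
- balance: pivot balance, fixed to the bench: white base 90 x 160 x 14 mm, two white cheeks (tops 85 mm high) carrying a red beam on a pivot 75 mm above the bench. Origin: centre of the base's underside, below the pivot; y runs along the beam to the left dish, x is parallel to the pivot
- beam (a joint): beam angle about the balance's x (rad): 0 level, positive = left dish up and right dish down, stops at -0.1 and +0.1. The beam is strongly damped (0.5 N m s/rad), weakly sprung to level when empty (0.12 N m/rad), and takes 1 to 3 s to settle; a slug standing in a dish tilts with the beam
- dish_left (a point): centre of the floor of the left dish (where a slug's foot rests), 115 mm from the pivot along the beam, 56 mm above the bench when level, about 11 mm higher or lower at the stops; black round dish, 44 mm inside, 50 mm outside, rim 4 mm above the floor; axes tilt with the beam
- dish_right (a point): the same for the right dish, at the beam's other end
- socket: blue socket block, 80 x 80 x 50 mm, fixed to the bench, on a thin dark foot plate; a vertical round bore 33 mm wide, mouth chamfered 2 mm. Inside the bore sits a black cushion that a slug must push 4 to 8 mm down; it resists with about 7 N (a slug's own weight does not move it) and stays where it is left. Origin: centre of the underside
- socket_mouth (a point): centre of the bore's mouth, level with the block's top (50 mm above the bench). Behind the cushion in the bore is a rubber-backed stop (about 10 N/mm), set at a different height each time: a slug meets it with its foot 23 to 37 mm below the mouth and sinks about 1 mm more under the press; only the rise of force above the cushion's 7 N tells where
- optic_post: bystander, not to be disturbed: steel optics post 13 mm thick on a round dark foot 44 mm wide, 98 mm tall overall; origin under its foot
- lens_mount: bystander, not to be disturbed: black round lens mount with green glass, 62 mm tall, 50 mm wide; origin under its foot
- hex_driver: bystander, not to be disturbed: orange-handled driver lying down, 170 mm long; origin under it
- retainer: bystander, not to be disturbed: dark flat ring, 40 mm outside, 8 mm thick, lying flat; origin under its centre
- slide_box: bystander, not to be disturbed: yellow box 85 x 35 x 30 mm; origin under its centre
- oil_jar: bystander, not to be disturbed: small amber jar, 36 mm wide, 50 mm tall; origin under its centre
- filter_cube: bystander, not to be disturbed: black cube 34 mm with a green and a red window; origin under its centre
Mind the look-alikes: they are no part of the job. Leave any green look-alike of the slug_q alone. Leave any pink look-alike of the slug_p alone.

How it is judged:
On the way, in this order (a step that is already met when the one before it is completed fails the run):
1. both slugs stand in opposite dishes, let go and at rest, and the heavier side has dropped ((((horizontal distance between slug_p and dish_left below 0.01 m and z of slug_p in the frame of dish_left between -0.004 and 0.004 m and angle between slug_p's own z axis and vertical below 0.2 rad) and (horizontal distance between slug_q and dish_right below 0.01 m and z of slug_q in the frame of dish_right between -0.004 and 0.004 m and angle between slug_q's own z axis and vertical below 0.2 rad) and value of joint beam below -0.07 rad) or ((horizontal distance between slug_p and dish_right below 0.01 m and z of slug_p in the frame of dish_right between -0.004 and 0.004 m and angle between slug_p's own z axis and vertical below 0.2 rad) and (horizontal distance between slug_q and dish_left below 0.01 m and z of slug_q in the frame of dish_left between -0.004 and 0.004 m and angle between slug_q's own z axis and vertical below 0.2 rad) and value of joint beam above 0.07 rad)) and contact force between the fingers and slug_p below 0.1 N and contact force between the fingers and slug_q below 0.1 N and linear speed of each of slug_p, slug_q below 0.01 m/s), for 0.3 s.
2. the heavier slug, upright in the bore and no longer sinking, is pressed against the stop with more than 10.5 N (the cushion alone resists with about 7 N) (horizontal distance between slug_p and socket_mouth below 0.004 m and z of slug_p in the frame of socket_mouth below -0.02 m and angle between slug_p's own z axis and vertical below 0.08 rad and contact force between slug_p and socket above 10.5 N and linear speed of slug_p below 0.003 m/s), for 0.3 s.
At the end, for the whole second after the job is handed in: The heavier slug stands released in the bore, foot more than 20 mm below the mouth, within 4 mm of its axis and 0.08 rad of upright (having been pressed home on the stop); the lighter stands released in either dish, within 10 mm of its centre; both at rest (under 10 mm/s) (horizontal distance between slug_p and socket_mouth below 0.004 m and z of slug_p in the frame of socket_mouth below -0.02 m and angle between slug_p's own z axis and vertical below 0.08 rad and contact force between the fingers and slug_p below 0.1 N and contact force between the fingers and slug_q below 0.1 N and ((horizontal distance between slug_q and dish_left below 0.01 m and z of slug_q in the frame of dish_left between -0.004 and 0.004 m and angle between slug_q's own z axis and vertical below 0.2 rad) or (horizontal distance between slug_q and dish_right below 0.01 m and z of slug_q in the frame of dish_right between -0.004 and 0.004 m and angle between slug_q's own z axis and vertical below 0.2 rad)) and linear speed of each of slug_p, slug_q below 0.01 m/s); the robot touches nothing.
It fails at once if a slug or the gripper bears on the balance with 20 N or more (contact force between any of slug_p, slug_q, the fingers, the arm and balance above 20 N).
It fails at once if a slug or the gripper bears on the socket with 25 N or more (contact force between any of slug_p, slug_q, the fingers and socket above 25 N).
It fails at once if a slug tips over (more than 0.5 rad) (angle between any of slug_p, slug_q's own z axis and vertical above 0.5 rad).
It fails at once if another thing on the bench is moved more than 20 mm (distance of any of optic_post, lens_mount, hex_driver, retainer, slide_box, oil_jar, filter_cube from where it was at the start of the episode above 0.02 m).
It also fails if it takes over 72 s, if anything falls off the work surface, if the arm or the gripper's body presses on something with over 40 N, if the wrist force passes 120 N, or if a joint passes its speed limit or range.

### The arm

A 6-joint arm with a two-finger parallel gripper is mounted at the origin on the work surface. World frame = base frame: x ahead of the robot, y to its left, z up, the work surface at z = 0. Lengths are in m, angles in rad, forces in N, time in s.
With the tool pointing down it reaches from about 0.225 to 0.875 m from the base axis. Payload 3.4 kg.
Tool frame: the origin (TCP) lies at the very end of the fingers, on their centre line; the grasp point (between the pads) lies 19 mm behind it; z points along the fingers, y is the direction in which the jaws open and shut (so a half turn about z gives the same grasp; the last joint's range is limited). The gripper opens to 85 mm and grips with 20 to 120 N. Pads are 22 mm wide; open, the fingers measure 114 mm over their backs; the gripper's body (76 mm by 85 mm) begins 54 mm behind the grasp point. The pads swing forward as they close: fully open they stand 13 mm farther back than shut.
Start: joints at [-1.26, 0.276, 1.505, -0, 1.361, -0.121], TCP at [0.241, -0.522, 0.231] pointing down, gripper open.
Joint ranges: [-2.89, 2.89], [-0.75, 2.08], [0.22, 2.7], [-1.18, 4.32], [0.11, 2.71], [-2.7, 2.7]. Speed limits (rad/s): [2.57, 2.57, 3.14, 3.14, 3.14, 3.14].

### API

Orientations are given as a unit quaternion [w, x, y, z].
In Python, from rig import telemetry, cams, sign_off, spotter gives the robot as it stands.
- The arm moves only by the tool servo_tool, never from a script. Its argument "steps" is a list of rows, each a list of 6 numbers: the shift along the tool's x, y, z in mm, then the turn, a rotation vector about the tool's x, y, z in degrees. In form: [[x, y, z, ax, ay, az], ...]. A call has 1 to 8 rows; each row is the pose to reach, as a shift and turn from the pose commanded when the call began, along the tool's axes at that moment; what a row does not reach only later rows make up. A row lasts 1/10 s, in which the tool goes at most 50 mm and 8.59 degrees, less where a joint would pass 70% of its speed; a pose out of reach is approached as far as the arm can. A call with a gripper value outside its range is refused whole. "hand" is the closure in counts, from 0 (fully open) to 255 (shut), set as the call begins (left out, the last holds). The fingers move at their own pace and stop on an object; "grip_force" is the grip in N (left out, the last holds). Time passes only in rows, so rows that repeat a pose let the fingers close. It gives the time, the measured TCP pose, the force and the opening at its end, in the units of the state.
- telemetry.get_state(): the state, without advancing time (a new reading comes with each control period).
- cams.get_image(name): name is "side" or "top"; returns (picture, depth): 384x512x3 uint8, red, green, blue; 384x512 float32, m along the optical axis (not along the pixel's ray), 0 where there is no reading.
- cams.camera_model(name): a dict with "camera_matrix" (3x3 intrinsics, pixels), "D" ([k1, k2, p1, p2, k3] as OpenCV has them; the pictures are not rectified), "origin" and "rotation" of the camera in the world. Camera axes: x right, y up, looking along -z (the intrinsics and any distortion apply to the point x, -y, -z); pixel columns grow to the right and rows downward; lengths in m; the calibration is good to about 2 mm. A picture is of the moment at which its call begins. camera_model takes no time and is no camera call.
- sign_off(): hands the job in, once; it reports no verdict.
Trained networks look in the newest picture that a camera, given by its name, has taken for a name from the list of things; names that differ only in an ending like _2 or _b are one class to them, and where a whole thing is asked for, a point or a joint stands for the part that bears it (a point fixed in the world has none). Each returns a list of dicts, best first, with "conf" (0 to 1); they miss things now and then, are a little off and sometimes report something else, mostly with a low value. They report only what shows in the picture. A call takes as long as a camera call. They do not tell look-alikes from the thing itself.
- spotter.outline_of(query, camera): "region" (384x512 bool, what is visible of it) and "rect" ([left, top, width, height] in pixels, round what is visible of it).
The state is a dict: "clock": time; "qpos": joint angles; "qd": joint speeds; "effort": joint torques, N m; "position": TCP position; "ee_rot": TCP orientation; "contact_force": force on the tool from outside, world axes, zero at the start; "moment": the same for the moment, N m; "width": finger opening in m.
Only numpy, scipy, OpenCV 4.12 (cv2) and the standard library are available. Lean on these libraries where they do the work, as an engineer would, in place of code of your own. Each camera call takes 0.05 s, during which the arm holds its last target.

## Working session

There is one attempt and no reset: what is moved stays moved. The work goes in short steps, Python scripts to look and compute and a tool call to move; the robot and the scene stay as the last step left them, time stands still between calls to the robot, and variables do not carry over. Pictures are saved under pics/ and viewed, and the job is handed in when it is done.

Besides the shell and the picture viewer there is one more tool, called after "Call:" as a command line: name --pt "numbers of a row" for each row, then --argument value for the rest. servo_tool: Moves the arm, as the interface text tells. Its arguments: {"type":"object","properties":{"steps":{"type":"array","items":{"type":"array","items":{"type":"number"}}},"hand":{"type":"number"},"grip_force":{"type":"number"}},"required":["steps"]}

```bash
ls; mkdir -p pics; cat > h.py <<'E'
import numpy as np, cv2
from rig import telemetry, cams, sign_off, spotter
def ray(name,uv):
    m=cams.camera_model(name);K=np.array(m['camera_matrix'],float);D=np.array(m['D'],float)
    p=cv2.undistortPoints(np.array(uv,float).reshape(-1,1,2),K,D).reshape(-1,2)
    R=np.array(m['rotation']);d=np.c_[p[:,0],-p[:,1],-np.ones(len(p))]@R.T
    return np.array(m['origin']),d
def at_z(name,uv,z):
    o,d=ray(name,uv); return o+d*((z-o[2])/d[:,2])[:,None]
def at_depth(name,uv,dep):
    o,d=ray(name,uv); return o+d*np.asarray(dep)[:,None]
def proj(name,P):
    m=cams.camera_model(name);K=np.array(m['camera_matrix'],float);D=np.array(m['D'],float)
    R=np.array(m['rotation']);q=(np.asarray(P,float).reshape(-1,3)-np.array(m['origin']))@R
    q=np.c_[q[:,0],-q[:,1],-q[:,2]]
    return cv2.projectPoints(q,np.zeros(3),np.zeros(3),K,D)[0].reshape(-1,2)
E
python3 - <<'E'
from h import *
for n in('top','side'):
    im,d=cams.get_image(n); cv2.imwrite(f'pics/{n}0.png',im[:,:,::-1]); np.savez(f'{n}0.npz',im=im,d=d)
    m=cams.camera_model(n);print(n,np.round(m['origin'],3),np.round(m['rotation'],3).tolist(),np.round(m['camera_matrix'],1).tolist())
s=telemetry.get_state();print(s)
E
```

```text
pics
top [0.47  0.024 1.248] [-0.706, -0.021, 0.029, 0.707] [[379.3, 0.0, 260.8], [0.0, 379.3, 190.4], [0.0, 0.0, 1.0]]
side [ 0.514 -0.947  0.99 ] [0.919, 0.394, -0.006, -0.018] [[495.0, 0.0, 252.9], [0.0, 495.0, 183.0], [0.0, 0.0, 1.0]]
{'clock': 0.1, 'qpos': array([-1.26001333e+00,  2.76527502e-01,  1.50599642e+00, -5.36972387e-07,
        1.36072383e+00, -1.20986809e-01]), 'qd': array([-0.00098301, -0.002049  , -0.00291285,  0.00038538,  0.00102596,
       -0.0017754 ]), 'effort': array([ 1.74821027e-03, -4.17699480e+01, -2.46405619e+01,  2.37732718e-05,
        5.85202783e-03, -8.63280178e-06]), 'position': array([ 0.24048109, -0.52177467,  0.23053268]), 'ee_rot': array([-8.23803498e-04,  9.76786874e-01,  2.14211855e-01, -7.86766329e-05]), 'contact_force': array([ 0.04569511, -0.49323114,  0.06746271]), 'moment': array([-0.01349208,  0.00275904, -0.01432286]), 'width': 0.08498067440139262}
```

```bash
sed -i "s/R=np.array(m\['rotation'\])/R=rot(m['rotation'])/" h.py; cat >> h.py <<'E'
from scipy.spatial.transform import Rotation
def rot(q):
    q=np.array(q); return Rotation.from_quat([q[1],q[2],q[3],q[0]]).as_matrix()
E
python3 - <<'E'
from h import *
for n in('top','side'):
    print(n,proj(n,[[.4,0,0],[.4,.1,0]]),at_z(n,proj(n,[[.4,.1,0.05]]),.05))
E
```

```text
top [[263.79064112 238.93053903]
 [233.14698448 238.99743929]] [[0.4  0.1  0.05]]
side [[199.60473283 207.49147723]
 [200.94800992 182.57616067]] [[0.4  0.1  0.05]]
```

View pics/top0.png

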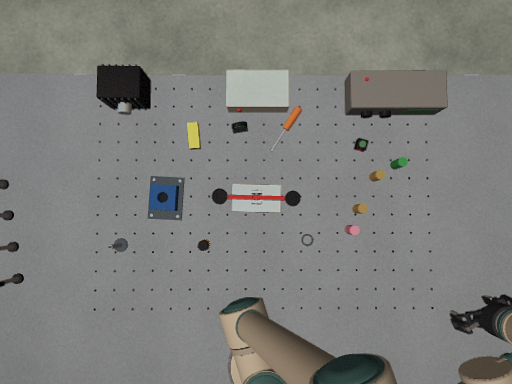

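View pics/side0.png

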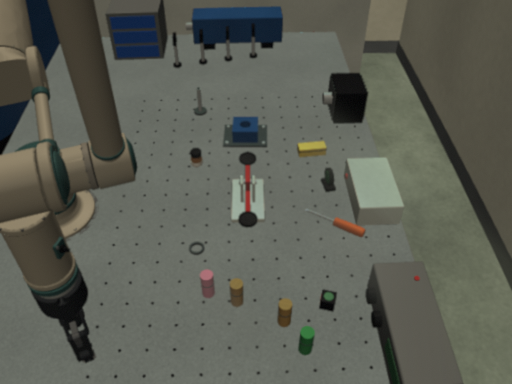

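```bash
python3 - <<'E'
from h import *
a=np.load('top0.npz');im,d=a['im'],a['d']
b=np.load('side0.npz');sm,sd=b['im'],b['d']
cv2.imwrite('pics/t1.png',cv2.resize(im[110:260,140:420],None,fx=2.8,fy=2.8,interpolation=cv2.INTER_CUBIC)[:,:,::-1])
cv2.imwrite('pics/s1.png',cv2.resize(sm[255:365,180:350],None,fx=4.5,fy=4.5,interpolation=cv2.INTER_CUBIC)[:,:,::-1])
def blob(name,im,d,box,zr):
    x0,y0,x1,y1=box
    v,u=np.mgrid[y0:y1,x0:x1];u=u.ravel();v=v.ravel()
    P=at_depth(name,np.c_[u,v],d[v,u]);k=(P[:,2]>zr[0])&(P[:,2]<zr[1])
    return P[k]
for nm,box,zr in [('A',(365,165,390,188),(.066,.09)),('B',(348,198,373,220),(.066,.09)),('pink',(340,218,368,242),(.066,.09)),('green',(388,150,412,172),(.066,.09)),
  ('dR',(282,186,304,210),(.04,.075)),('dL',(209,186,230,208),(.04,.075)),('sock',(145,175,190,222),(.042,.06))]:
    P=blob('top',im,d,box,zr);print(nm,len(P),P.mean(0).round(4),P.min(0).round(4),P.max(0).round(4),'mid',((P.min(0)+P.max(0))/2).round(4))
for nm,box in [('A',(272,292,298,332)),('B',(226,274,248,310)),('pink',(196,264,220,300)),('green',(294,320,320,358))]:
    P=blob('side',sm,sd,box,(.072,.09));print('side',nm,len(P),P.mean(0).round(4),'mid',((P.min(0)+P.max(0))/2).round(4))
P=blob('side',sm,sd,(225,110,270,145),(.045,.06));print('side sock',len(P),P.mean(0).round(4),'mid',((P.min(0)+P.max(0))/2).round(4))
for q in ('slug_p','balance','dish_left','dish_right','socket','beam'):
  for n in('top','side'):
    print(q,n,[(round(float(r['conf']),2),[int(t) for t in r['rect']]) for r in spotter.outline_of(q,n)][:5])
E
```

```text
A 81 [ 0.6031 -0.3605  0.0752] [ 0.5889 -0.3772  0.0661] [ 0.618  -0.3468  0.0798] mid [ 0.6034 -0.362   0.073 ]
B 78 [ 0.4989 -0.304   0.0748] [ 0.4865 -0.3181  0.0666] [ 0.5113 -0.2898  0.0793] mid [ 0.4989 -0.3039  0.073 ]
pink 89 [ 0.4325 -0.2762  0.0748] [ 0.4188 -0.2921  0.0673] [ 0.4466 -0.2611  0.0804] mid [ 0.4327 -0.2766  0.0739]
green 80 [ 0.6429 -0.4293  0.0752] [ 0.6288 -0.4449  0.0665] [ 0.6577 -0.4154  0.0807] mid [ 0.6432 -0.4302  0.0736]
dR 207 [ 0.5312 -0.0863  0.0527] [ 0.5088 -0.1106  0.0441] [ 0.5532 -0.0567  0.0624] mid [ 0.531  -0.0836  0.0533]
dL 210 [0.5369 0.1401 0.0601] [0.5122 0.1101 0.0508] [0.559  0.166  0.0686] mid [0.5356 0.138  0.0597]
sock 580 [0.5347 0.32   0.0496] [0.4937 0.278  0.042 ] [0.576  0.3618 0.0562] mid [0.5348 0.3199 0.0491]
side A 81 [ 0.6028 -0.3644  0.0736] mid [ 0.6017 -0.3657  0.0742]
side B 74 [ 0.4978 -0.3065  0.0737] mid [ 0.4981 -0.3066  0.0747]
side pink 81 [ 0.4307 -0.2809  0.0735] mid [ 0.4307 -0.2796  0.0744]
side green 110 [ 0.6424 -0.4342  0.0737] mid [ 0.6429 -0.4341  0.0745]
side sock 198 [0.5326 0.3126 0.0467] mid [0.5334 0.3119 0.0483]
slug_p top [(0.47, [342, 223, 14, 13]), (0.39, [211, 189, 89, 16])]
slug_p side [(0.9, [200, 271, 12, 26]), (0.74, [298, 324, 16, 31]), (0.66, [277, 297, 14, 31]), (0.58, [230, 274, 14, 32])]
balance top [(0.75, [210, 182, 89, 31]), (0.49, [350, 203, 17, 12]), (0.17, [148, 175, 38, 46])]
balance side [(0.56, [233, 151, 28, 74])]
dish_left top []
dish_left side [(0.82, [237, 154, 19, 73])]
dish_right top [(0.57, [211, 191, 90, 14])]
dish_right side [(0.9, [236, 153, 21, 73])]
socket top [(0.86, [145, 175, 38, 43])]
socket side [(0.84, [220, 117, 46, 28]), (0.18, [238, 154, 17, 72])]
beam top [(0.93, [210, 189, 86, 16])]
beam side [(0.79, [237, 153, 21, 72])]
```

View pics/t1.png

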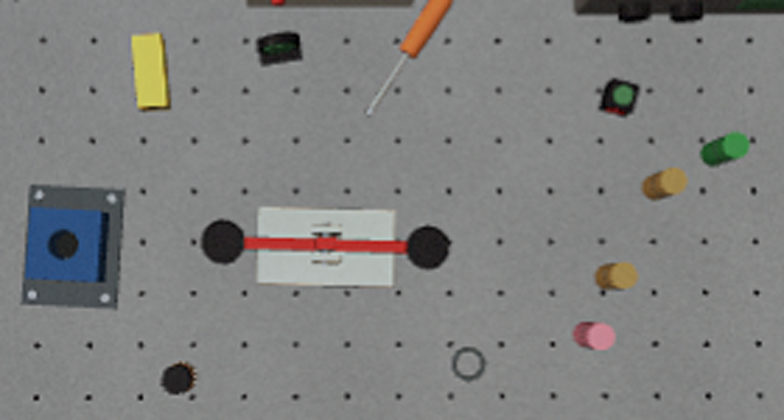

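View pics/s1.png

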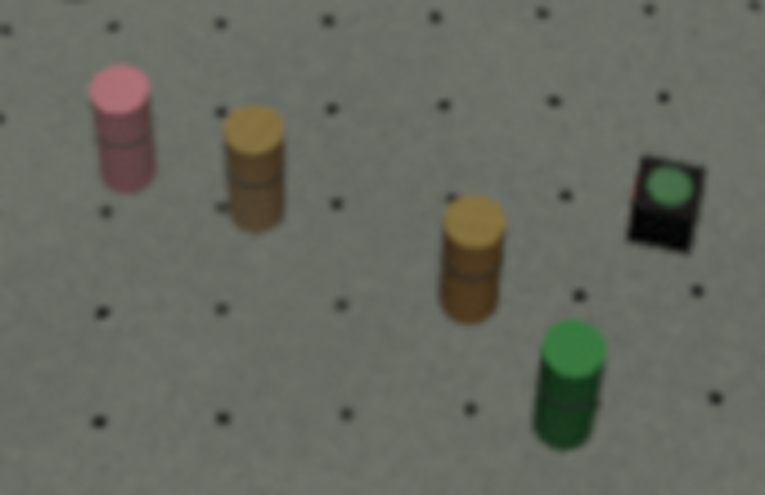

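```bash
cat >> h.py <<'E'
def to(P,psi=None):
    s=telemetry.get_state();R=rot(s['ee_rot']);d=(np.array(P)-s['position'])*1000
    yaw=np.degrees(np.arctan2(R[1,0],R[0,0]))
    print('pos',s['position'].round(4),'yaw',yaw.round(2),'tiltz',R[:,2].round(4),'F',s['contact_force'].round(2),'w',round(s['width'],4),'t',round(s['clock'],2),'shift mm',(R.T@d).round(1),'turn z',None if psi is None else round(yaw-psi,2))
E
python3 -c "
from h import *
to([.499,-.306,.2305],0)"
```

```text
pos [ 0.2406 -0.5223  0.2314] yaw 24.74 tiltz [ 0.e+00 -2.e-04 -1.e+00] F [-0.42 -0.44 -1.12] w 0.0852 t 0.7 shift mm [325.2 -88.3   0.8] turn z 24.74
```

Candidates in the side view are brass (237,292), brass (285,312), pink (208,284) and green (306,340). I choose the two brass ones, as the close crop confirms, and start with the one at (237,292).

Call:
servo_tool --pt "325 -88 0 0 0 24.7" --pt "325 -88 0 0 0 24.7" --pt "325 -88 0 0 0 24.7" --pt "325 -88 0 0 0 24.7" --pt "325 -88 0 0 0 24.7" --pt "325 -88 0 0 0 24.7" --pt "325 -88 0 0 0 24.7" --pt "325 -88 0 0 0 24.7" --hand 95 --grip_force 20

```text
clock: 1.5
position: [0.5031, -0.3021, 0.2313]
ee_rot: [-0.001, 1.0, 0.004, 0.001]
contact_force: [0.3, -1.1, -0.5]
width: 0.0537
```

```bash
python3 - <<'E'
from h import *
to([.499,-.306,.018],0)
im,d=cams.get_image('side');cv2.imwrite('pics/s2.png',cv2.resize(im[180:340,150:350],None,fx=4,fy=3.75)[:,:,::-1])
E
```

```text
pos [ 0.5031 -0.3021  0.2313] yaw 0.4 tiltz [ 0.0029  0.0021 -1.    ] F [ 0.34 -1.1  -0.51] w 0.0537 t 1.5 shift mm [ -4.8   4.3 213.2] turn z 0.4
```

View pics/s2.png

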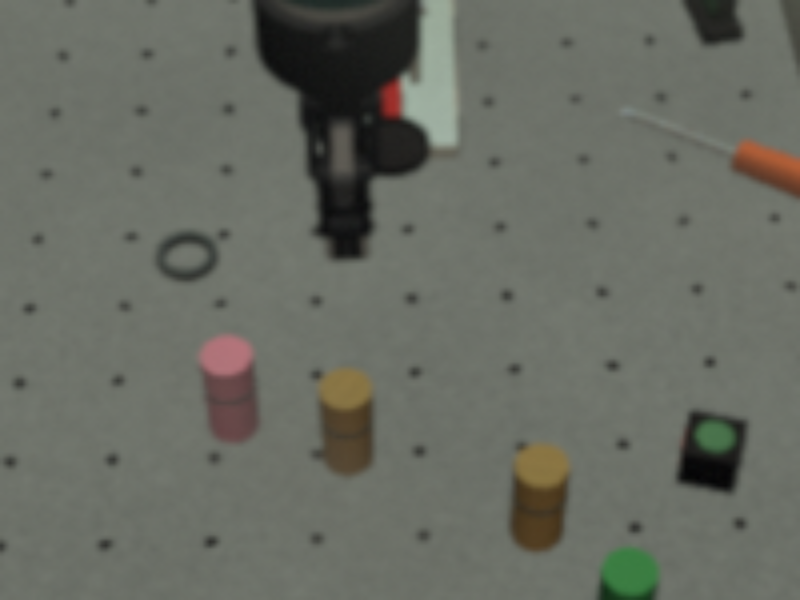

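Call:
servo_tool --pt "0 0 60 0 0 0" --pt "0 0 110 0 0 0" --pt "0 0 130 0 0 0" --pt "0 0 130 0 0 0" --pt "0 0 130 0 0 0"

```text
clock: 2.05
position: [0.4986, -0.3075, 0.1018]
ee_rot: [0.0, 1.0, -0.0, -0.0]
contact_force: [1.3, 0.3, -0.5]
width: 0.0538
```

```bash
python3 - <<'E'
from h import *
to([.499,-.306,.018],0)
for n in ('side','top'):
  im,d=cams.get_image(n);
  u,v=(240,280) if n=='side' else (360,209)
  cv2.imwrite(f'pics/{n}3.png',cv2.resize(im[v-50:v+50,u-60:u+60],None,fx=5,fy=5)[:,:,::-1])
to([.499,-.306,.018],0)
E
```

```text
pos [ 0.4986 -0.3075  0.1018] yaw -0.03 tiltz [-2.e-04 -5.e-04 -1.e+00] F [ 1.28  0.28 -0.54] w 0.0538 t 2.05 shift mm [ 0.4 -1.6 83.8] turn z -0.03
pos [ 0.5    -0.3081  0.1036] yaw -0.01 tiltz [ 0.0034 -0.003  -1.    ] F [-0.34 -0.58 -0.  ] w 0.0535 t 2.15 shift mm [-1.3 -2.4 85.6] turn z -0.01
```

View pics/side3.png

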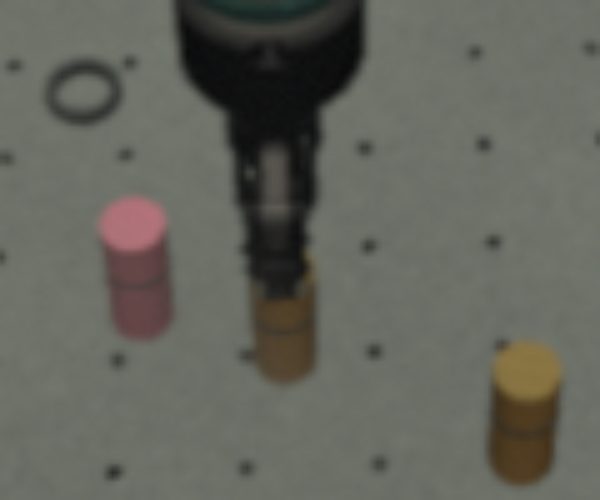

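View pics/top3.png

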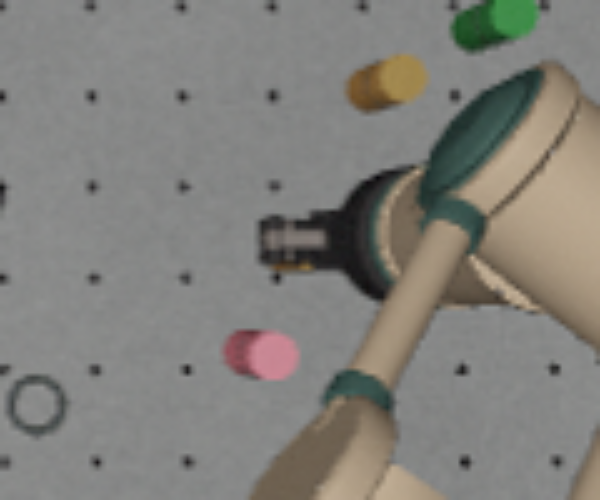

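Call:
servo_tool --pt "1 0 40 0 0 0" --pt "1 0 80 0 0 0" --pt "1 0 82 0 0 0" --pt "1 0 82 0 0 0"

```text
clock: 2.55
position: [0.5006, -0.3071, 0.0206]
ee_rot: [0.001, 1.0, 0.0, 0.001]
contact_force: [0.4, -0.7, 0.6]
width: 0.0535
```

Call:
servo_tool --pt "0 0 0 0 0 0" --pt "0 0 0 0 0 0" --pt "0 0 0 0 0 0" --pt "0 0 0 0 0 0" --pt "0 0 0 0 0 0" --hand 255

```text
clock: 3.05
position: [0.5015, -0.3069, 0.0219]
ee_rot: [0.001, 1.0, 0.0, 0.002]
contact_force: [0.2, 2.0, 6.9]
width: 0.0296
```

Call:
servo_tool --pt "0 0 0 0 0 0" --pt "0 0 0 0 0 0" --pt "0 0 0 0 0 -90" --pt "0 0 0 0 0 -90" --pt "0 0 0 0 0 -90" --pt "0 0 0 0 0 -90" --pt "0 0 0 0 0 -90" --pt "0 0 0 0 0 -90" --hand 95

```text
clock: 3.85
position: [0.5, -0.3066, 0.0194]
ee_rot: [0.0, 0.899, 0.438, -0.0]
contact_force: [0.6, 0.6, -0.1]
width: 0.0536
```

```bash
python3 -c "
from h import *
to([.5,-.306,.02],90)"
```

```text
pos [ 0.5    -0.3066  0.0194] yaw 51.96 tiltz [ 0.e+00 -4.e-04 -1.e+00] F [ 0.59  0.58 -0.06] w 0.0536 t 3.85 shift mm [ 0.5 -0.3 -0.6] turn z -38.04
```

Call:
servo_tool --pt "0 0 0 0 0 -38.46" --pt "0 0 0 0 0 -38.46" --pt "0 0 0 0 0 -38.46" --pt "0 0 0 0 0 -38.46" --pt "0 0 0 0 0 -38.46" --pt "0 0 0 0 0 -38.46"

```text
clock: 4.45
position: [0.5, -0.3065, 0.0194]
ee_rot: [0.0, 0.707, 0.707, -0.0]
contact_force: [0.3, 0.2, 0.3]
width: 0.0536
```

Call:
servo_tool --pt "0 0 0 0 0 0" --pt "0 0 0 0 0 0" --pt "0 0 0 0 0 0" --pt "0 0 0 0 0 0" --pt "0 0 0 0 0 0" --hand 255

```text
clock: 4.95
position: [0.4995, -0.3063, 0.0194]
ee_rot: [-0.0, 0.707, 0.708, -0.0]
contact_force: [-2.9, -1.2, 4.2]
width: 0.0295
```

Call:
servo_tool --pt "0 0 0 0 0 0" --pt "0 0 0 0 0 0" --pt "0 0 -26 0 0 0" --pt "0 0 -26 0 0 0" --pt "0 0 -26 0 0 0" --hand 95

```text
clock: 5.45
position: [0.5006, -0.3066, 0.0456]
ee_rot: [0.001, 0.707, 0.708, 0.0]
contact_force: [0.5, -0.9, -0.4]
width: 0.0537
```

```bash
python3 -c "
from h import *
to([.5,-.306,.02],90)
r=[]
for i in range(3):
  telemetry.get_state(); 
im,d=cams.get_image('side');to([.5,-.306,.046],90)
cv2.imwrite('pics/s4.png',cv2.resize(im[230:330,180:300],None,fx=5,fy=5)[:,:,::-1])
"
```

```text
pos [ 0.5006 -0.3066  0.0456] yaw 90.06 tiltz [ 0.0016 -0.001  -1.    ] F [ 0.5  -0.87 -0.44] w 0.0537 t 5.45 shift mm [ 0.6 -0.7 25.6] turn z 0.06
pos [ 0.5    -0.3062  0.045 ] yaw 90.06 tiltz [ 2.e-04  0.e+00 -1.e+00] F [ 0.84  0.52 -0.01] w 0.0537 t 5.5 shift mm [ 0.2 -0.  -1. ] turn z 0.06
```

View pics/s4.png

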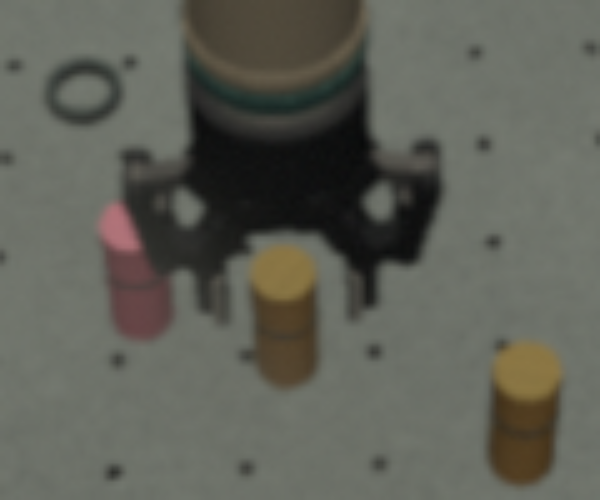

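Call:
servo_tool --pt "0 0 0 0 0 0" --pt "0 0 0 0 0 0" --pt "0 0 0 0 0 0" --pt "0 0 0 0 0 0" --pt "0 0 -40 0 0 0" --pt "0 0 -80 0 0 0" --pt "0 0 -80 0 0 0" --pt "0 0 -80 0 0 0" --hand 255 --grip_force 60

```text
clock: 6.3
position: [0.4999, -0.3062, 0.1252]
ee_rot: [0.0, 0.707, 0.708, 0.0]
contact_force: [-0.1, 0.1, -5.9]
width: 0.0283
```

```bash
python3 -c "
from h import *
to([.5311,-.088,.125],90)"
```

```text
pos [ 0.4999 -0.3062  0.1252] yaw 90.07 tiltz [ 3.e-04 -2.e-04 -1.e+00] F [-0.15  0.09 -5.85] w 0.0283 t 6.3 shift mm [2.182e+02 3.150e+01 1.000e-01] turn z 0.07
```

Call:
servo_tool --pt "40 6 0 0 0 0" --pt "85 12 0 0 0 0" --pt "130 18 0 0 0 0" --pt "175 25 0 0 0 0" --pt "205 30 0 0 0 0" --pt "218 31 0 0 0 0" --pt "218 31 0 0 0 0" --pt "218 31 0 0 0 0"

```text
clock: 7.1
position: [0.53, -0.0889, 0.1241]
ee_rot: [-0.001, 0.706, 0.708, -0.001]
contact_force: [-0.0, -0.4, -4.8]
width: 0.0286
```

```bash
python3 -c "
from h import *
to([.5311,-.088,.125],90)
im,d=cams.get_image('side');to([.5311,-.088,.125],90)
cv2.imwrite('pics/s5.png',cv2.resize(im[130:250,180:310],None,fx=5,fy=5)[:,:,::-1])
"
```

```text
pos [ 0.53   -0.0889  0.1241] yaw 90.1 tiltz [-2.4e-03 -6.0e-04 -1.0e+00] F [-0.04 -0.35 -4.8 ] w 0.0286 t 7.1 shift mm [ 0.9  1.1 -0.9] turn z 0.1
pos [ 0.5302 -0.0894  0.1244] yaw 90.04 tiltz [-1.6e-03 -7.0e-04 -1.0e+00] F [-0.19 -0.93 -5.21] w 0.0285 t 7.15 shift mm [ 1.4  0.9 -0.6] turn z 0.04
```

View pics/s5.png

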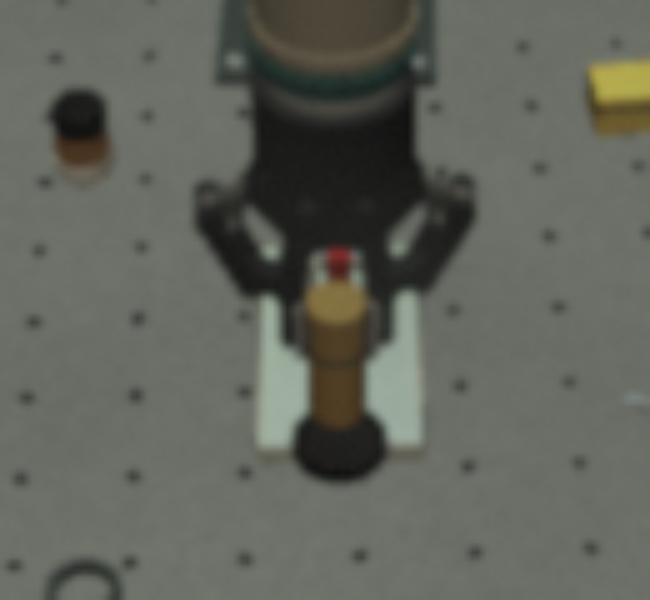

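```bash
python3 - <<'E'
from h import *
b=np.load('side0.npz')['im'];a=np.load('top0.npz')['im']
for n,im,boxes in (('side',b,[(232,205,265,232),(232,146,262,168)]),('top',a,[(280,185,306,212),(207,184,232,210)])):
  for (x0,y0,x1,y1) in boxes:
    m=(im[y0:y1,x0:x1].max(2)<45).astype(np.uint8)
    k,l,st,c=cv2.connectedComponentsWithStats(m);i=1+np.argmax(st[1:,4])
    cs=max(cv2.findContours((l==i).astype(np.uint8),0,1)[0],key=len)
    e=cv2.fitEllipse(cv2.convexHull(cs));ctr=np.array(e[0])+[x0,y0]
    print(n,st[i],ctr.round(2),np.round(e[1],1),at_z(n,[ctr],.0585)[0].round(4))
print(proj('side',[[.531,-.088,.058],[.531,-.088,.08],[.531,-.073,.076],[.531,-.103,.084]]).round(1))
E
```

```text
side [  7   7  18  15 197] [247.44 219.15] [14.1 17.2] [ 0.5297 -0.1018  0.0585]
side [  8   7  15  11 139] [247.11 158.24] [11.5 14.8] [0.536  0.1347 0.0585]
top [  6   6  15  15 165] [292.54 197.93] [13.9 14.6] [ 0.531  -0.0894  0.0585]
top [  6   5  14  15 167] [219.33 195.87] [14.  14.4] [0.5376 0.1403 0.0585]
[[247.8 215.3]
 [247.7 209.4]
 [247.5 206.2]
 [247.9 212.6]]
```

```bash
python3 - <<'E'
from h import *
im,d=cams.get_image('side');np.savez('s6.npz',im=im,d=d)
for v in range(184,228,3):
    u=np.arange(240,256);P=at_depth('side',np.c_[u,[v]*16],d[v,240:256])
    k=7;print(v,P[k].round(4),im[v,247], np.round(P[:,1].min(),4))
E
```

```text
184 [0.5322 0.0115 0.0736] [77 33 29] -0.1061
187 [ 0.5303 -0.0803  0.1512] [128 109  63] -0.1031
190 [ 0.5299 -0.0939  0.1543] [132 113  66] -0.9474
193 [ 0.5296 -0.1057  0.1559] [127 110  64] -0.1057
196 [ 0.5295 -0.1045  0.1444] [80 64 40] -0.1072
199 [ 0.5294 -0.1048  0.1345] [80 62 38] -0.1084
202 [ 0.5292 -0.1077  0.127 ] [67 56 39] -0.9474
205 [ 0.5291 -0.1068  0.1156] [79 61 36] -0.1068
208 [ 0.529  -0.1071  0.1052] [79 61 35] -0.1072
211 [ 0.5289 -0.1064  0.0937] [79 61 36] -0.1079
214 [ 0.5288 -0.103   0.0791] [77 60 35] -0.1055
217 [ 0.5289 -0.0892  0.053 ] [32 31 30] -0.0921
220 [ 0.5286 -0.0983  0.0516] [32 32 30] -0.1035
223 [ 0.5283 -0.1116  0.0549] [27 27 26] -0.1148
226 [ 5.288e-01 -7.280e-02 -4.000e-04] [66 68 63] -0.9474
```

Call:
servo_tool --pt "1 1 10 0 0 0" --pt "1 1 18 0 0 0" --pt "1 1 22 0 0 0" --pt "1 1 24 0 0 0" --pt "1 1 24 0 0 0" --pt "1 1 24 0 0 0"

```text
clock: 7.8
position: [0.5319, -0.0874, 0.1014]
ee_rot: [0.0, 0.707, 0.708, 0.0]
contact_force: [-0.2, -0.0, -3.5]
width: 0.0283
```

Call:
servo_tool --pt "0 0 2 0 0 0" --pt "0 0 2 0 0 0" --pt "0 0 2 0 0 0"

```text
clock: 8.1
position: [0.5318, -0.0872, 0.0994]
ee_rot: [0.0, 0.707, 0.708, 0.0]
contact_force: [0.7, 0.7, -5.1]
width: 0.0286
```

Call:
servo_tool --pt "0 0 0 0 0 0" --pt "0 0 0 0 0 0" --pt "0 0 0 0 0 0" --pt "0 0 0 0 0 0" --pt "0 0 0 0 0 0" --pt "0 0 -20 0 0 0" --pt "0 0 -60 0 0 0" --pt "0 0 -100 0 0 0" --hand 95

```text
clock: 8.9
position: [0.5311, -0.0871, 0.1998]
ee_rot: [-0.001, 0.707, 0.708, -0.001]
contact_force: [0.7, -0.5, -0.2]
width: 0.0538
```

```bash
python3 -c "
from h import *
im,d=cams.get_image('side');to([.603,-.363,.2],0)
cv2.imwrite('pics/s7.png',cv2.resize(im[130:250,180:310],None,fx=5,fy=5)[:,:,::-1])
"
```

```text
pos [ 0.5354 -0.0883  0.2074] yaw 90.07 tiltz [ 0.0116 -0.0036 -0.9999] F [2.63 0.09 4.23] w 0.0535 t 8.95 shift mm [-274.7   67.2    9.2] turn z 90.07
```

View pics/s7.png

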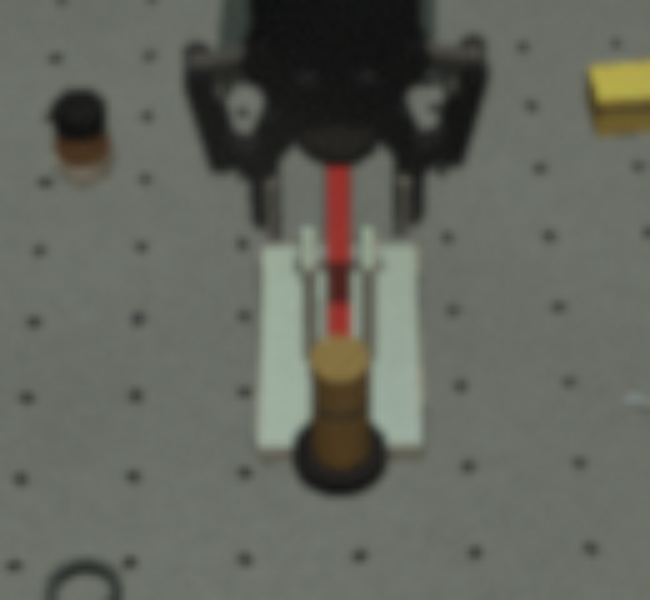

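Call:
servo_tool --pt "-45 11 0 0 0 90" --pt "-95 24 0 0 0 90" --pt "-143 37 0 0 0 90" --pt "-190 50 0 0 0 90" --pt "-235 62 0 0 0 90" --pt "-265 69 0 0 0 90" --pt "-276.5 71.5 0 0 0 90" --pt "-276.5 71.5 0 0 0 90" --grip_force 20

```text
clock: 9.75
position: [0.6036, -0.3665, 0.1981]
ee_rot: [0.0, 0.984, 0.181, -0.0]
contact_force: [-0.4, 0.3, 0.4]
width: 0.0535
```

```bash
python3 -c "
from h import *
to([.6035,-.364,.1],0)
im,d=cams.get_image('side');to([.6035,-.364,.1],0)
"
```

```text
pos [ 0.6036 -0.3665  0.1981] yaw 20.81 tiltz [-3.e-04 -6.e-04 -1.e+00] F [-0.43  0.27  0.44] w 0.0535 t 9.75 shift mm [ 0.8 -2.5 98.1] turn z 20.81
pos [ 0.6034 -0.3652  0.1983] yaw 20.64 tiltz [-6.e-04  3.e-04 -1.e+00] F [-0.32  1.23  0.66] w 0.0533 t 9.8 shift mm [ 0.5 -1.1 98.3] turn z 20.64
```

Call:
servo_tool --pt "0 0 20 0 0 21.28" --pt "0 0 60 0 0 21.28" --pt "0 0 90 0 0 21.28" --pt "0 0 98 0 0 21.28" --pt "0 0 98 0 0 21.28"

```text
clock: 10.3
position: [0.6029, -0.363, 0.1]
ee_rot: [-0.001, 1.0, 0.002, -0.001]
contact_force: [0.5, 0.3, 0.1]
width: 0.0532
```

```bash
python3 -c "
from h import *
im,d=cams.get_image('side');to([.6035,-.364,.020],0)
cv2.imwrite('pics/s8.png',cv2.resize(im[250:370,220:350],None,fx=5,fy=5)[:,:,::-1])
"
```

```text
pos [ 0.604  -0.3638  0.1018] yaw 0.18 tiltz [ 4.e-04 -4.e-04 -1.e+00] F [1.28 0.03 0.75] w 0.0536 t 10.35 shift mm [-0.5  0.2 81.8] turn z 0.18
```

View pics/s8.png

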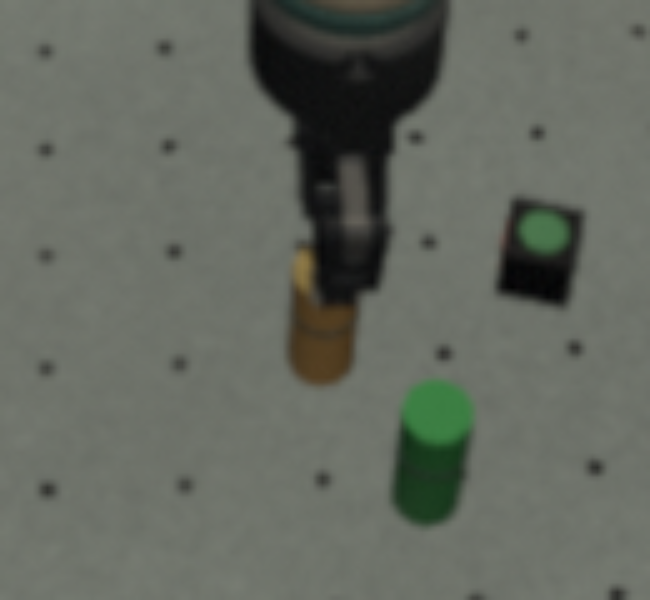

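```bash
python3 -c "
from h import *
P=[[.6035,-.364,.1],[.6035,-.39,.1],[.6035,-.364,0],[.6035,-.379,0],[.6035,-.364,.076]]
print(((proj('side',P)-[220,250])*5).round(0))
"
```

```text
[[330. 234.]
 [335. 287.]
 [320. 358.]
 [323. 387.]
 [327. 265.]]
```

```bash
python3 -c "
from h import *
print(((proj('side',[[.4995,-.3335,.1],[.4995,-.319,.02]])-[180,230])*5).round(0))
im,d=cams.get_image('side');to([.6035,-.364,.020],0)
for v in (296,300,304,308):
  u=np.arange(280,300);P=at_depth('side',np.c_[u,[v]*20],d[v,280:300]);print(v);print(P.round(3)[::2].tolist())
cv2.imwrite('pics/s9.png',cv2.resize(im[250:370,220:350],None,fx=5,fy=5)[:,:,::-1])
"
```

```text
[[282. 282.]
 [287. 356.]]
pos [ 0.6046 -0.3643  0.1029] yaw 0.15 tiltz [ 0.0023 -0.0017 -1.    ] F [0.19 0.54 0.34] w 0.0538 t 10.4 shift mm [-1.2 -0.4 82.9] turn z 0.15
296
[[0.6, -0.292, -0.006], [0.605, -0.295, -0.002], [0.59, -0.428, 0.201], [0.593, -0.432, 0.206], [0.597, -0.431, 0.205], [0.601, -0.43, 0.203], [0.605, -0.43, 0.202], [0.608, -0.432, 0.205], [0.612, -0.43, 0.203], [0.616, -0.428, 0.2]]
300
[[0.593, -0.354, 0.074], [0.59, -0.403, 0.148], [0.591, -0.422, 0.178], [0.594, -0.431, 0.192], [0.597, -0.433, 0.194], [0.601, -0.433, 0.195], [0.604, -0.435, 0.196], [0.609, -0.432, 0.192], [0.612, -0.432, 0.192], [0.642, -0.305, -0.005]]
304
[[0.592, -0.363, 0.072], [0.592, -0.395, 0.121], [0.591, -0.425, 0.169], [0.595, -0.427, 0.171], [0.599, -0.428, 0.173], [0.602, -0.429, 0.174], [0.606, -0.428, 0.172], [0.61, -0.427, 0.17], [0.614, -0.427, 0.169], [0.64, -0.318, -0.003]]
308
[[0.591, -0.373, 0.072], [0.592, -0.396, 0.108], [0.592, -0.424, 0.152], [0.596, -0.426, 0.155], [0.6, -0.424, 0.152], [0.604, -0.424, 0.151], [0.608, -0.424, 0.152], [0.612, -0.422, 0.149], [0.634, -0.329, -0.001], [0.639, -0.327, -0.005]]
```

View pics/s9.png

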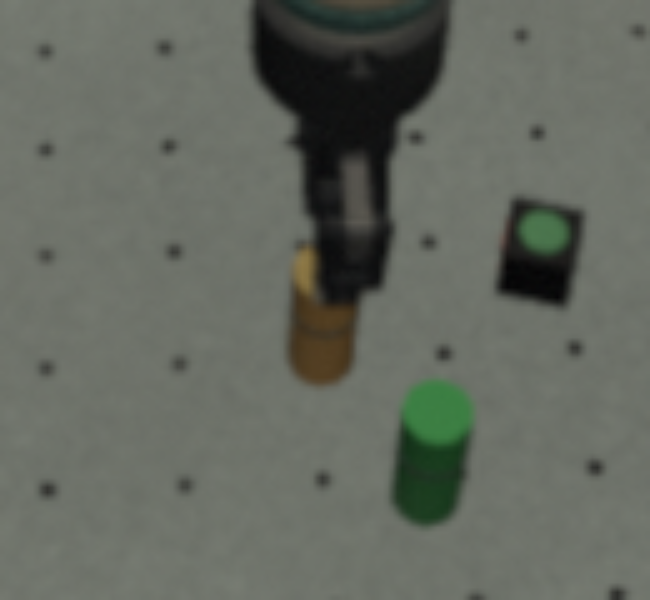

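Call:
servo_tool --pt "0 0 40 0 0 0" --pt "0 0 78 0 0 0" --pt "0 0 81 0 0 0" --pt "0 0 81 0 0 0"

```text
clock: 10.8
position: [0.6041, -0.3641, 0.0214]
ee_rot: [0.0, 1.0, 0.001, 0.0]
contact_force: [-0.7, 0.1, 0.3]
width: 0.0534
```

Call:
servo_tool --pt "0 0 0 0 0 0" --pt "0 0 0 0 0 0" --pt "0 0 0 0 0 0" --pt "0 0 0 0 0 0" --pt "0 0 0 0 0 0" --hand 255

```text
clock: 11.3
position: [0.6053, -0.3646, 0.0234]
ee_rot: [0.001, 1.0, 0.0, 0.002]
contact_force: [-0.2, 1.5, 7.2]
width: 0.0295
```

Call:
servo_tool --pt "0 0 0 0 0 0" --pt "0 0 0 0 0 0" --pt "0 0 0 0 0 -90" --pt "0 0 0 0 0 -90" --pt "0 0 0 0 0 -90" --pt "0 0 0 0 0 -90" --pt "0 0 0 0 0 -90" --pt "0 0 0 0 0 -90" --hand 95

```text
clock: 12.1
position: [0.6033, -0.3638, 0.0201]
ee_rot: [-0.0, 0.899, 0.438, -0.0]
contact_force: [0.5, 0.2, 0.6]
width: 0.0537
```

Call:
servo_tool --pt "0 0 0 0 0 -38.46" --pt "0 0 0 0 0 -38.46" --pt "0 0 0 0 0 -38.46" --pt "0 0 0 0 0 -38.46" --pt "0 0 0 0 0 -38.46" --pt "0 0 0 0 0 -38.46"

```text
clock: 12.7
position: [0.6034, -0.3638, 0.0201]
ee_rot: [-0.0, 0.707, 0.707, -0.0]
contact_force: [0.2, 0.2, 0.3]
width: 0.0534
```

Call:
servo_tool --pt "0 0 0 0 0 0" --pt "0 0 0 0 0 0" --pt "0 0 0 0 0 0" --pt "0 0 0 0 0 0" --pt "0 0 0 0 0 0" --hand 255

```text
clock: 13.2
position: [0.6034, -0.3638, 0.0203]
ee_rot: [-0.0, 0.707, 0.707, -0.0]
contact_force: [-0.3, -0.5, 0.3]
width: 0.0295
```

Call:
servo_tool --pt "0 0 0 0 0 0" --pt "0 0 0 0 0 0" --pt "0 0 -26 0 0 0" --pt "0 0 -26 0 0 0" --pt "0 0 -26 0 0 0" --pt "0 0 -26 0 0 0" --hand 95

```text
clock: 13.8
position: [0.6031, -0.3633, 0.0455]
ee_rot: [-0.001, 0.707, 0.707, -0.0]
contact_force: [0.1, 0.7, -0.8]
width: 0.0539
```

```bash
python3 -c "
from h import *
im,d=cams.get_image('side');to([.6035,-.364,.0455],90)
cv2.imwrite('pics/s10.png',cv2.resize(im[130:370,180:350],None,fx=3.4,fy=2.5)[:,:,::-1])
"
```

```text
pos [ 0.603  -0.3633  0.0453] yaw 90.06 tiltz [-0.0014  0.001  -1.    ] F [ 0.65 -0.49  0.15] w 0.0534 t 13.85 shift mm [-0.7  0.5 -0.2] turn z 0.06
```

View pics/s10.png

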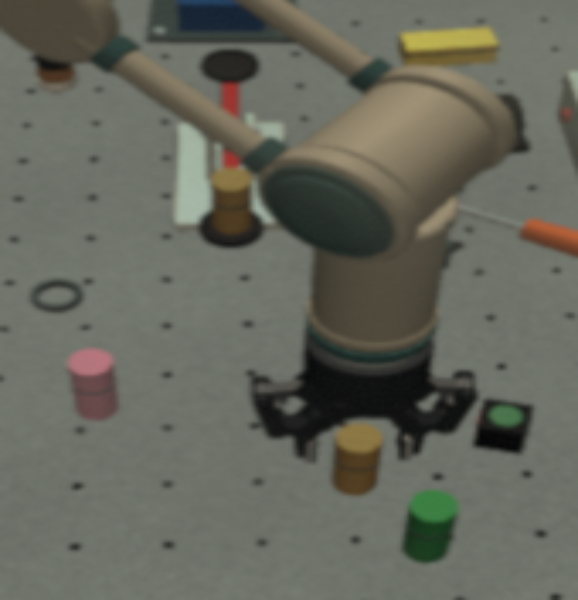

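Call:
servo_tool --pt "0 0 0 0 0 0" --pt "0 0 0 0 0 0" --pt "0 0 0 0 0 0" --pt "0 0 0 0 0 0" --pt "0 0 -30 0 0 0" --pt "0 0 -75 0 0 0" --pt "0 0 -120 0 0 0" --pt "0 0 -150 0 0 0" --hand 255 --grip_force 60

```text
clock: 14.65
position: [0.6042, -0.3641, 0.1994]
ee_rot: [0.002, 0.707, 0.707, 0.0]
contact_force: [1.7, -0.4, -2.4]
width: 0.0283
```

```bash
python3 -c "
from h import *
im,d=cams.get_image('side');to([.5376,.1403,.1955],90)
"
```

```text
pos [ 0.606  -0.3655  0.2048] yaw 90.06 tiltz [ 0.0095 -0.0073 -0.9999] F [ 0.64 -0.82  2.45] w 0.0281 t 14.7 shift mm [505.9 -67.9   5. ] turn z 0.06
```

Call:
servo_tool --pt "25 -3 0 0 0 0" --pt "65 -8 0 0 0 0" --pt "110 -14 0 0 0 0" --pt "155 -20 0 0 0 0" --pt "200 -26 0 0 0 0" --pt "245 -32 0 0 0 0" --pt "290 -38 0 0 0 0" --pt "335 -44 0 0 0 0"

```text
clock: 15.5
position: [0.5581, -0.0269, 0.1954]
ee_rot: [-0.001, 0.707, 0.707, -0.0]
contact_force: [0.5, -0.7, -2.8]
width: 0.0283
```

Call:
servo_tool --pt "45 -6 0 0 0 0" --pt "90 -12 0 0 0 0" --pt "130 -17 0 0 0 0" --pt "158 -20 0 0 0 0" --pt "169 -22 0 0 0 0" --pt "169 -22 0 0 0 0" --pt "169 -22 0 0 0 0" --pt "169 -22 0 0 0 0"

```text
clock: 16.3
position: [0.5373, 0.1387, 0.196]
ee_rot: [0.0, 0.707, 0.707, -0.0]
contact_force: [0.8, 0.5, -1.7]
width: 0.0286
```

```bash
python3 - <<'E'
from h import *
im,d=cams.get_image('side');to([.5376,.1403,.1165],90)
cv2.imwrite('pics/s11.png',cv2.resize(im[90:230,180:320],None,fx=4.2,fy=4.2)[:,:,::-1])
E
```

```text
pos [0.5373 0.1388 0.1961] yaw 89.96 tiltz [-2.e-04 -8.e-04 -1.e+00] F [-0.48  0.   -1.88] w 0.0283 t 16.35 shift mm [ 1.6  0.3 79.6] turn z -0.04
```

View pics/s11.png

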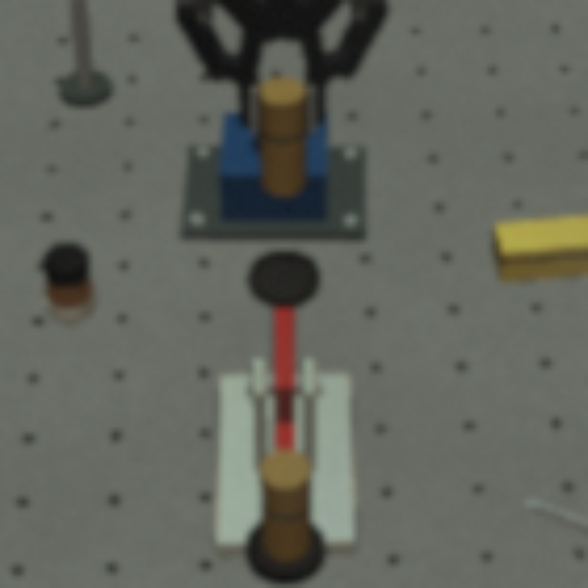

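Call:
servo_tool --pt "1 0 30 0 0 0" --pt "1 0 65 0 0 0" --pt "1 0 76 0 0 0" --pt "1 0 76 0 0 0" --pt "1 0 76 0 0 0"

```text
clock: 16.85
position: [0.5382, 0.1408, 0.1213]
ee_rot: [0.001, 0.707, 0.707, 0.001]
contact_force: [0.1, -0.6, -2.4]
width: 0.0285
```

```bash
python3 - <<'E'
from h import *
im,d=cams.get_image('side');to([.5376,.1403,.1165],90)
cv2.imwrite('pics/s12.png',cv2.resize(im[90:230,180:320],None,fx=4.2,fy=4.2)[:,:,::-1])
E
```

```text
pos [0.5386 0.141  0.1218] yaw 90.03 tiltz [ 3.1e-03  3.0e-04 -1.0e+00] F [ 0.5   0.05 -1.57] w 0.0284 t 16.9 shift mm [-0.7 -1.   5.3] turn z 0.03
```

View pics/s12.png

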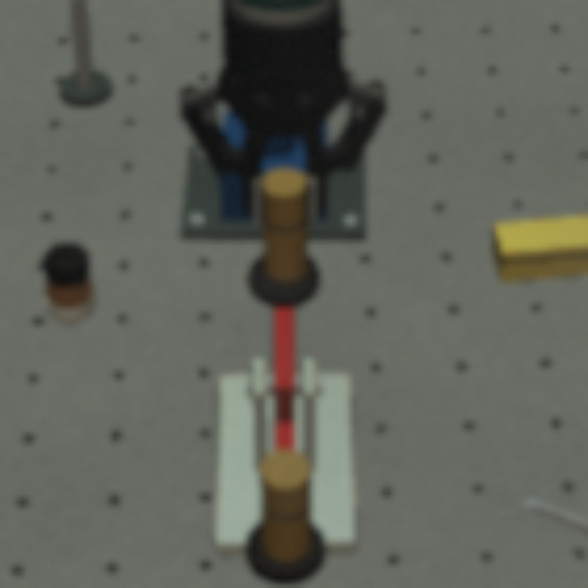

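Call:
servo_tool --pt "0 0 4 0 0 0" --pt "0 0 7 0 0 0" --pt "0 0 9 0 0 0" --pt "0 0 11 0 0 0" --pt "0 0 12 0 0 0" --pt "0 0 13 0 0 0"

```text
clock: 17.5
position: [0.5378, 0.1411, 0.1077]
ee_rot: [0.001, 0.707, 0.708, 0.0]
contact_force: [0.2, -1.7, 2.4]
width: 0.0278
```

Call:
servo_tool --pt "0 0 1 0 0 0" --pt "0 0 2 0 0 0" --pt "0 0 3 0 0 0" --pt "0 0 4 0 0 0" --pt "0 0 4 0 0 0"

```text
clock: 18.0
position: [0.537, 0.1412, 0.1031]
ee_rot: [-0.0, 0.707, 0.707, -0.0]
contact_force: [0.5, -1.0, 1.6]
width: 0.0283
```

Net push is about 4 N, and the slug is flat near level. Releasing now.

Call:
servo_tool --pt "0 0 0 0 0 0" --pt "0 0 0 0 0 0" --pt "0 0 0 0 0 0" --pt "0 0 0 0 0 0" --pt "0 0 0 0 0 0" --pt "0 0 0 0 0 0" --pt "0 0 -30 0 0 0" --pt "0 0 -75 0 0 0" --hand 95

```text
clock: 18.8
position: [0.5348, 0.1409, 0.1764]
ee_rot: [-0.002, 0.707, 0.707, -0.003]
contact_force: [0.9, 0.4, 0.5]
width: 0.0533
```

Call:
servo_tool --pt "-30 0 -20 0 0 0" --pt "-70 0 -20 0 0 0" --pt "-105 0 -20 0 0 0" --pt "-115 0 -20 0 0 0" --pt "-115 0 -20 0 0 0" --pt "-115 0 -20 0 0 0" --pt "-115 0 -20 0 0 0" --pt "-115 0 -20 0 0 0"

```text
clock: 19.6
position: [0.5371, 0.0274, 0.1981]
ee_rot: [-0.0, 0.706, 0.708, 0.0]
contact_force: [-0.7, 0.7, -0.2]
width: 0.0534
```

```bash
python3 - <<'E'
from h import *
for n in('side','top'):
  im,d=cams.get_image(n);np.savez(n+'13.npz',im=im,d=d)
  c=im[90:230,180:320] if n=='side' else im[150:250,140:310]
  cv2.imwrite(f'pics/{n}13.png',cv2.resize(c,None,fx=4.2,fy=4.2)[:,:,::-1])
to([.5376,.1403,.1165],90)
E
```

```text
pos [0.5371 0.0271 0.1982] yaw 90.13 tiltz [-1.e-04  1.e-04 -1.e+00] F [-0.09  0.14  1.09] w 0.0535 t 19.7 shift mm [113.2   0.7  81.7] turn z 0.13
```

View pics/side13.png

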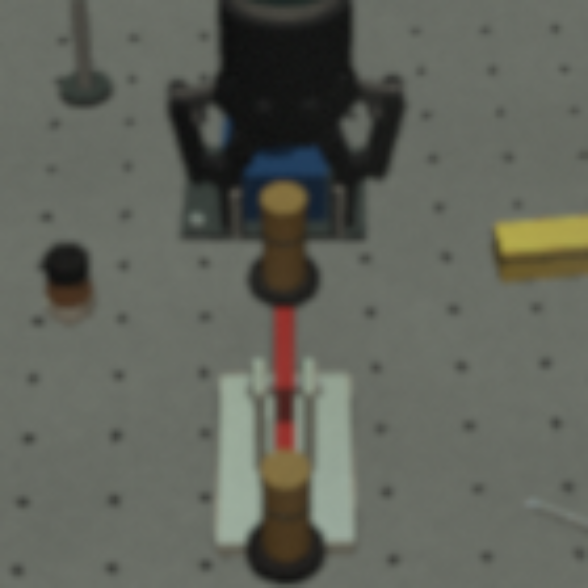

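View pics/top13.png

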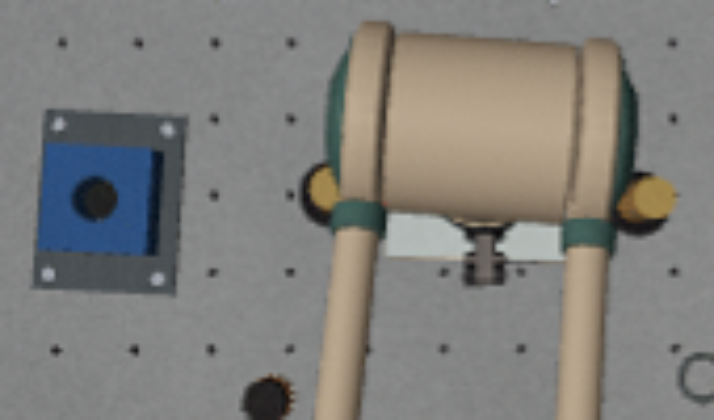

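```bash
python3 - <<'E'
from h import *
def top(n,im,d,box,zr):
    x0,y0,x1,y1=box;v,u=np.mgrid[y0:y1,x0:x1];u=u.ravel();v=v.ravel()
    P=at_depth(n,np.c_[u,v],d[v,u]);k=(P[:,2]>zr[0])&(P[:,2]<zr[1])&(im[v,u,0]>im[v,u,2]*1.5)&(im[v,u].max(1)>(100 if n=='side' else 120))
    print(n,k.sum(),'mean px',u[k].mean().round(2),v[k].mean().round(2),P[k].mean(0).round(4),'mid',((P[k].min(0)+P[k].max(0))/2).round(4), 'z med',np.median(P[k][:,2]).round(4))
    return np.c_[u[k],v[k]].mean(0)
a=np.load('side13.npz');b=np.load('top13.npz')
c=top('side',a['im'],a['d'],(236,190,262,212),(.10,.14));print('B',at_z('side',[c],.120).round(4),'exp .532,-.0926')
c=top('side',a['im'],a['d'],(236,128,262,150),(.12,.16));print('A',at_z('side',[c],.1432).round(4),'exp .5375,.1347')
c=top('top',b['im'],b['d'],(284,186,310,210),(.10,.14));print('B',at_z('top',[c],.120).round(4))
cv2.imwrite('pics/sock.png',cv2.resize(b['im'][170:225,140:195],None,fx=10,fy=10,interpolation=cv2.INTER_CUBIC)[:,:,::-1])
# bore
im=b['im']
m=((im[170:225,140:195].max(2)<45)).astype(np.uint8)
k,l,st,cc=cv2.connectedComponentsWithStats(m)
for i in range(1,k):
  if st[i,4]>20: print(st[i],cc[i]+[140,170])
E
```

```text
side 86 mean px 247.48 201.06 [ 0.5306 -0.0954  0.1177] mid [ 0.5307 -0.0949  0.1176] z med 0.1177
B [[ 0.5306 -0.0977  0.12  ]] exp .532,-.0926
side 55 mean px 246.85 136.95 [0.536  0.1316 0.1389] mid [0.5351 0.1305 0.1384] z med 0.1387
A [[0.5359 0.1261 0.1432]] exp .5375,.1347
top 81 mean px 294.85 196.64 [ 0.5317 -0.0905  0.1196] mid [ 0.5323 -0.091   0.1156] z med 0.1197
B [[ 0.5317 -0.0905  0.12  ]]
[36 16  3 25 34] [176.61764706 197.58823529]
[18 23 10  9 71] [162.22535211 196.88732394]
```

View pics/sock.png

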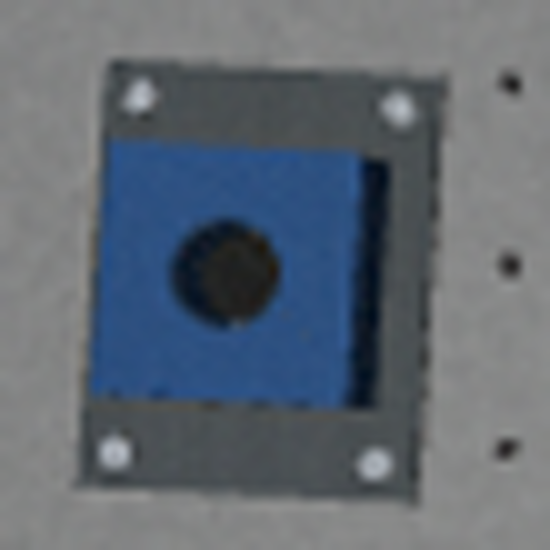

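```bash
python3 - <<'E'
from h import *
c=[[162.1,196.9]]
p=at_z('top',c,.05)[0];print('top bore',p.round(4))
# top hat face of blue, both cams
b=np.load('top0.npz')['im'];s=np.load('side0.npz')['im']
hsv=cv2.cvtColor(b,cv2.COLOR_RGB2HSV)
print(hsv[190,170],hsv[215,155],hsv[197,176])
m=((hsv[...,0]>100)&(hsv[...,0]<125)&(hsv[...,1]>120)&(hsv[...,2]>110)).astype(np.uint8);m[:170]=0;m[225:]=0;m[:,:140]=0;m[:,195:]=0
cs=max(cv2.findContours(m,0,1)[0],key=len);r=cv2.minAreaRect(cs);print(r,at_z('top',[r[0]],.05).round(4))
M=cv2.moments(cv2.convexHull(cs));q=[M['m10']/M['m00'],M['m01']/M['m00']];print('hull',q,at_z('top',[q],.05).round(4))
hs=cv2.cvtColor(s,cv2.COLOR_RGB2HSV)
cv2.imwrite('pics/sock_s.png',cv2.resize(s[105:155,215:275],None,fx=10,fy=10,interpolation=cv2.INTER_CUBIC)[:,:,::-1])
# expected boxes in side for bias comparision
E
```

```text
top bore [0.535  0.3206 0.05  ]
[107 165 127] [99 30 86] [104 201  38]
((162.09922790527344, 196.91246032714844), (25.263206481933594, 25.387962341308594), 3.5763344764709473) [[0.535  0.3206 0.05  ]]
hull [162.14820717131474, 196.92669322709165] [[0.5349 0.3205 0.05  ]]
```

View pics/sock_s.png

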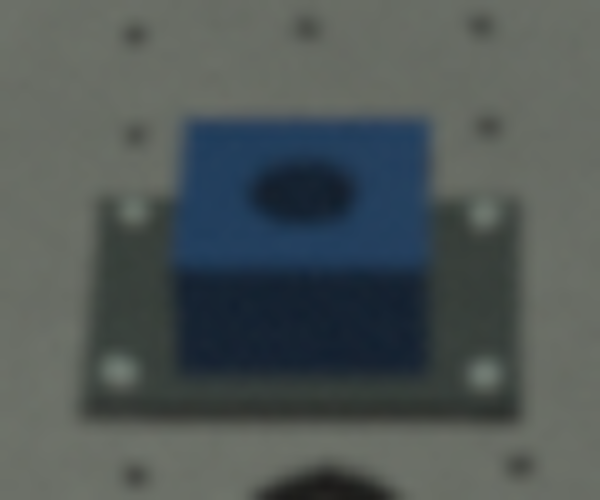

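Call:
servo_tool --pt "-35 -2 0 0 2 0" --pt "-80 -4 0 0 5.73 0" --pt "-112 -5 10 0 5.73 0" --pt "-122 -5.2 30 0 5.73 0" --pt "-122 -5.2 48 0 5.73 0" --pt "-122 -5.2 48 0 5.73 0" --pt "-122 -5.2 48 0 5.73 0"

```text
clock: 20.4
position: [0.5322, -0.0954, 0.1504]
ee_rot: [-0.036, 0.706, 0.707, 0.035]
contact_force: [0.8, -1.1, 1.0]
width: 0.0539
```

```bash
python3 - <<'E'
from h import *
im,d=cams.get_image('side');to([.532,-.0895,.090])
cv2.imwrite('pics/s14.png',cv2.resize(im[90:240,180:320],None,fx=4,fy=4)[:,:,::-1])
E
```

```text
pos [ 0.5326 -0.0954  0.151 ] yaw 90.11 tiltz [ 9.00e-04  9.95e-02 -9.95e-01] F [ 0.4  -0.02 -0.36] w 0.0537 t 20.45 shift mm [-0.2 -0.7 61.3] turn z None
```

View pics/s14.png

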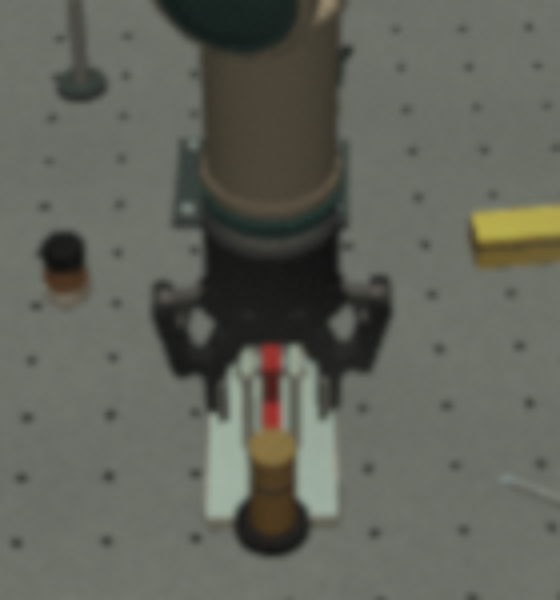

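Call:
servo_tool --pt "0 0 20 0 0 0" --pt "0 0 45 0 0 0" --pt "0 0 59 0 0 0" --pt "0 0 59 0 0 0" --pt "0 0 59 0 0 0"

```text
clock: 20.95
position: [0.533, -0.0897, 0.0927]
ee_rot: [-0.034, 0.706, 0.707, 0.036]
contact_force: [-0.0, 0.3, 0.5]
width: 0.0534
```

Call:
servo_tool --pt "0 0 0 0 0 0" --pt "0 0 0 0 0 0" --pt "0 0 0 0 0 0" --pt "0 0 0 0 0 0" --pt "0 0 0 0 0 0" --hand 255 --grip_force 60

```text
clock: 21.45
position: [0.5328, -0.0902, 0.0931]
ee_rot: [-0.034, 0.706, 0.707, 0.036]
contact_force: [-1.4, -0.8, 6.6]
width: 0.0279
```

```bash
python3 - <<'E'
from h import *
im,d=cams.get_image('side');to([.532,-.0895,.090])
cv2.imwrite('pics/s15.png',cv2.resize(im[90:240,180:320],None,fx=4,fy=4)[:,:,::-1])
E
```

```text
pos [ 0.5328 -0.0902  0.0931] yaw 90.06 tiltz [ 0.0022  0.099  -0.9951] F [-1.23 -0.69  6.97] w 0.0284 t 21.5 shift mm [ 0.4 -0.8  3.1] turn z None
```

View pics/s15.png

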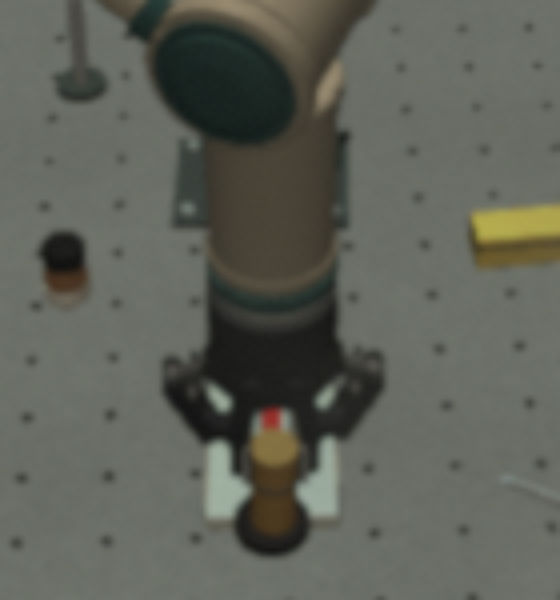

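Call:
servo_tool --pt "0.5 0 -5 0 0 0" --pt "1.2 0 -12 0 0 0" --pt "2.2 0 -22 0 0 0" --pt "4 0 -40 0 0 0" --pt "7 0 -70 0 0 0" --pt "10 0 -100 0 0 0" --pt "11.5 0 -114 0 0 0" --pt "11.5 0 -114 0 0 0"

```text
clock: 22.3
position: [0.5335, -0.0903, 0.2089]
ee_rot: [-0.033, 0.706, 0.707, 0.036]
contact_force: [1.6, -0.6, -5.2]
width: 0.0281
```

```bash
python3 - <<'E'
from h import *
im,d=cams.get_image('side');to([.5352,.3186,.2065])
cv2.imwrite('pics/s16.png',cv2.resize(im[90:240,180:320],None,fx=4,fy=4)[:,:,::-1])
E
```

```text
pos [ 0.5324 -0.0899  0.2071] yaw 90.08 tiltz [ 0.0018  0.0989 -0.9951] F [ 0.11 -0.49 -5.1 ] w 0.0282 t 22.35 shift mm [406.5   3.3  41. ] turn z None
```

View pics/s16.png

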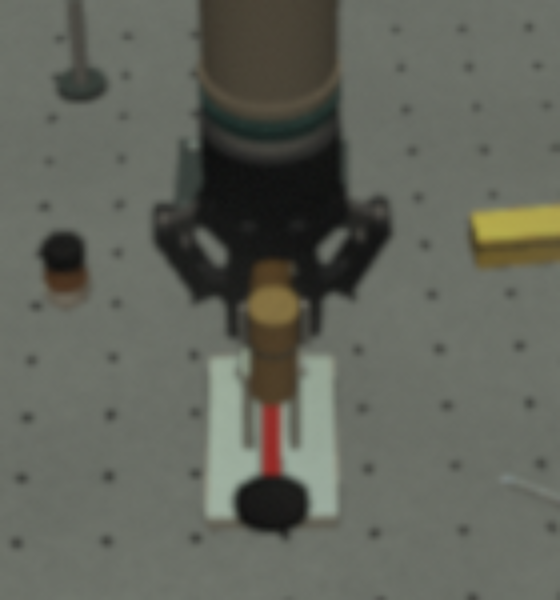

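Call:
servo_tool --pt "25 0 2.5 0 -1 0" --pt "65 0.5 6.5 0 -3 0" --pt "110 1 11 0 -5.73 0" --pt "155 1 15.5 0 -5.73 0" --pt "200 1.5 20 0 -5.73 0" --pt "245 2 24.6 0 -5.73 0" --pt "290 2.5 29 0 -5.73 0" --pt "330 3 33.1 0 -5.73 0"

```text
clock: 23.15
position: [0.5332, 0.2439, 0.2042]
ee_rot: [-0.001, 0.706, 0.708, -0.001]
contact_force: [1.0, -0.6, -4.9]
width: 0.0283
```

Call:
servo_tool --pt "40 0 0 0 0 0" --pt "65 0 20 0 0 0" --pt "76 0 50 0 0 0" --pt "76 0 80 0 0 0" --pt "76 0 90 0 0 0" --pt "76 0 90 0 0 0" --pt "76 0 90 0 0 0" --pt "76 0 90 0 0 0"

```text
clock: 23.95
position: [0.536, 0.318, 0.1178]
ee_rot: [0.001, 0.707, 0.707, 0.002]
contact_force: [1.4, -0.1, -3.9]
width: 0.0281
```

```bash
python3 - <<'E'
from h import *
im,d=cams.get_image('side');to([.5352,.3186,.0995],90);np.savez('s17.npz',im=im,d=d)
cv2.imwrite('pics/s17.png',cv2.resize(im[75:165,200:290],None,fx=6.5,fy=6.5,interpolation=cv2.INTER_CUBIC)[:,:,::-1])
im,d=cams.get_image('top');to([.5352,.3186,.0995],90)
cv2.imwrite('pics/t17.png',cv2.resize(im[150:250,120:300],None,fx=4,fy=4,interpolation=cv2.INTER_CUBIC)[:,:,::-1])
E
```

```text
pos [0.5359 0.318  0.1179] yaw 90.02 tiltz [ 0.0031  0.0013 -1.    ] F [-0.67 -1.4  -4.94] w 0.0283 t 24.0 shift mm [ 0.6 -0.7 18.4] turn z 0.02
pos [0.5357 0.3179 0.1179] yaw 90.02 tiltz [ 0.0029  0.0012 -1.    ] F [ 0.51 -0.1  -5.07] w 0.0282 t 24.05 shift mm [ 0.7 -0.6 18.4] turn z 0.02
```

View pics/s17.png

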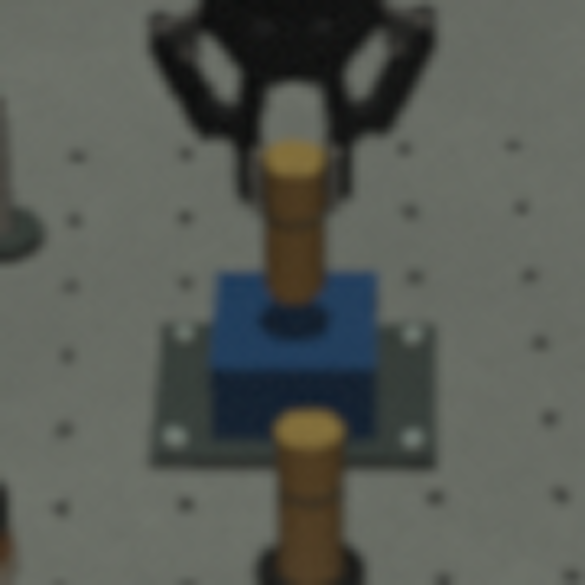

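View pics/t17.png

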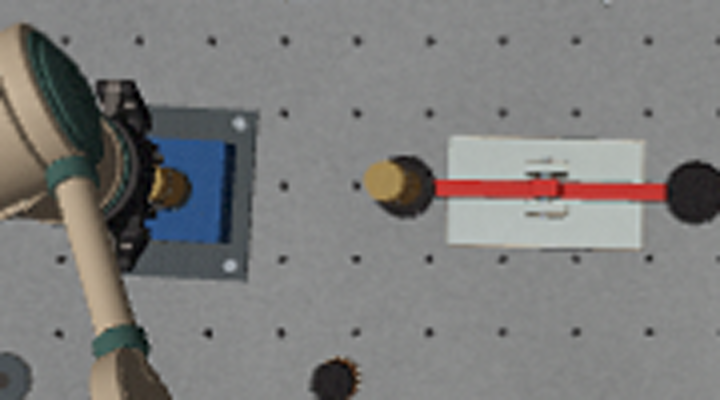

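```bash
python3 - <<'E'
from h import *
im,d=cams.get_image('top')
x0,y0,x1,y1=205,186,232,205
v,u=np.mgrid[y0:y1,x0:x1];u=u.ravel();v=v.ravel()
c=im[v,u].astype(int)
for th in (110,130,150):
  k=(c[:,0]>th)&(c[:,0]>c[:,2]*1.6)&(c[:,0]-c[:,1]<60)
  q=[u[k].mean(),v[k].mean()];print(k.sum(),q,at_z('top',[q],.1202).round(4),'exp .5375,.1461')
s=np.load('s17.npz')['im'].astype(int);sd=np.load('s17.npz')['d']
col=slice(243,248)
for r in range(92,140): print(r,s[r,col].mean(0).astype(int), end=' | ')
print()
q=[[244.75,123.65]];print('side bore',at_z('side',q,.05).round(4))
print('pred: top centre, top front, band, foot front, bore c, bore near, bore far')
y=.3182;x=.5355;f=.0715
print(proj('side',[[x,y,f+.076],[x,y-.015,f+.076],[x,y+.015,f+.076],[x,y-.015,f+.0475],[x,y-.0125,f],[x,y-.015,f+.004],[x,.3186,.05],[x,.3186-.0185,.05],[x,.3186+.0185,.05]]).round(2))
E
```

```text
74 [np.float64(215.72972972972974), np.float64(194.72972972972974)] [[0.5375 0.1449 0.1202]] exp .5375,.1461
69 [np.float64(215.5072463768116), np.float64(194.69565217391303)] [[0.5376 0.1456 0.1202]] exp .5375,.1461
65 [np.float64(215.2923076923077), np.float64(194.6769230769231)] [[0.5377 0.1462 0.1202]] exp .5375,.1461
92 [103 107  99] | 93 [102 106  99] | 94 [102 106  99] | 95 [104 106  96] | 96 [113 107  85] | 97 [125 109  66] | 98 [128 109  59] | 99 [129 110  59] | 100 [127 108  59] | 101 [114  96  53] | 102 [88 70 39] | 103 [74 57 32] | 104 [73 56 32] | 105 [73 56 32] | 106 [74 56 32] | 107 [73 56 32] | 108 [68 53 32] | 109 [60 49 31] | 110 [64 50 31] | 111 [72 55 31] | 112 [74 56 31] | 113 [73 56 31] | 114 [73 56 31] | 115 [73 56 31] | 116 [74 56 31] | 117 [74 55 31] | 118 [74 56 31] | 119 [74 56 32] | 120 [71 55 34] | 121 [56 48 40] | 122 [32 37 45] | 123 [19 32 46] | 124 [19 32 46] | 125 [20 32 46] | 126 [21 36 53] | 127 [28 49 73] | 128 [33 60 89] | 129 [34 62 92] | 130 [33 60 90] | 131 [29 53 78] | 132 [23 39 58] | 133 [20 33 48] | 134 [20 33 47] | 135 [19 32 47] | 136 [21 33 47] | 137 [43 45 48] | 138 [85 75 52] | 139 [116  99  56] | 
side bore [[0.5338 0.3121 0.05  ]]
pred: top centre, top front, band, foot front, bore c, bore near, bore far
[[244.83  96.61]
 [244.97  99.39]
 [244.71  93.87]
 [245.09 107.2 ]
 [245.27 119.32]
 [245.27 118.76]
 [245.25 122.41]
 [245.41 125.93]
 [245.09 118.94]]
```

Call:
servo_tool --pt "2 0 6 0 0 0" --pt "3.2 -0.4 12 0 0 0" --pt "3.2 -0.4 14 0 0 0" --pt "3.2 -0.4 14 0 0 0" --pt "3.2 -0.4 14 0 0 0"

```text
clock: 24.6
position: [0.5342, 0.321, 0.1019]
ee_rot: [-0.0, 0.707, 0.708, -0.0]
contact_force: [-0.1, -0.3, -4.8]
width: 0.0283
```

```bash
python3 - <<'E'
from h import *
im,d=cams.get_image('side');to([.5352,.3216,.0995],90);np.savez('s18.npz',im=im,d=d)
cv2.imwrite('pics/s18.png',cv2.resize(im[105:155,215:275],None,fx=10,fy=10,interpolation=cv2.INTER_CUBIC)[:,:,::-1])
s=im.astype(int)
for r in range(94,134): print(r,s[r,243:248].mean(0).astype(int), end=' | ')
print()
st=telemetry.get_state();x,y,z=st['position'];x=.5352;f=.1035-.0465
print(proj('side',[[x,y-.015,f+.076],[x,y+.015,f+.076],[x,y-.015,f+.0475],[x,y-.0125,f],[x,.3216,.05],[x,.3216-.0185,.05],[x,.3216-.0165,.05]]).round(2))
E
```

```text
pos [0.5344 0.3211 0.1021] yaw 90.06 tiltz [ 1.e-04 -1.e-04 -1.e+00] F [ 0.84  0.36 -3.76] w 0.0281 t 24.65 shift mm [0.5 0.8 2.6] turn z 0.06
94 [102 106  99] | 95 [101 105  98] | 96 [102 106  98] | 97 [ 97 101  93] | 98 [91 94 87] | 99 [102 103  90] | 100 [115 107  80] | 101 [126 109  64] | 102 [128 109  59] | 103 [128 109  59] | 104 [123 105  57] | 105 [107  89  49] | 106 [81 64 35] | 107 [73 55 31] | 108 [73 56 31] | 109 [74 56 32] | 110 [73 56 31] | 111 [71 55 31] | 112 [64 51 32] | 113 [60 49 33] | 114 [67 52 31] | 115 [72 55 30] | 116 [74 56 31] | 117 [73 56 31] | 118 [73 56 31] | 119 [73 55 31] | 120 [74 56 31] | 121 [73 55 30] | 122 [73 56 31] | 123 [72 54 30] | 124 [61 49 34] | 125 [39 39 40] | 126 [24 36 52] | 127 [27 49 73] | 128 [33 60 89] | 129 [34 62 92] | 130 [33 60 90] | 131 [29 53 79] | 132 [23 40 58] | 133 [19 33 47] | 
[[244.9  102.85]
 [244.65  97.32]
 [245.03 110.56]
 [245.21 122.52]
 [245.13 121.84]
 [245.28 125.36]
 [245.27 124.98]]
```

View pics/s18.png

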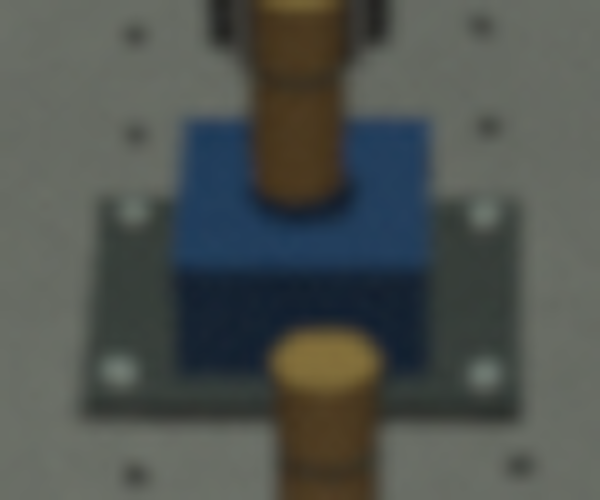

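Call:
servo_tool --pt "0.5 0 3 0 0 0" --pt "0.5 0 5 0 0 0" --pt "0.5 0 6 0 0 0" --pt "0.5 0 7 0 0 0"

```text
clock: 25.05
position: [0.5342, 0.3215, 0.095]
ee_rot: [0.0, 0.707, 0.707, -0.0]
contact_force: [0.5, 0.7, -4.7]
width: 0.0285
```

Call:
servo_tool --pt "0 0 1 0 0 0" --pt "0 0 2 0 0 0" --pt "0 0 2 0 0 0"

```text
clock: 25.35
position: [0.5346, 0.3214, 0.0932]
ee_rot: [0.0, 0.707, 0.707, 0.0]
contact_force: [1.7, 0.4, -3.8]
width: 0.0282
```

Call:
servo_tool --pt "0 0 1 0 0 0" --pt "0 0 2 0 0 0" --pt "0 0 2 0 0 0"

```text
clock: 25.65
position: [0.5346, 0.3215, 0.0912]
ee_rot: [0.0, 0.707, 0.707, 0.0]
contact_force: [2.1, -1.3, -4.0]
width: 0.028
```

Call:
servo_tool --pt "0 0 1 0 0 0" --pt "0 0 2 0 0 0" --pt "0 0 2 0 0 0"

```text
clock: 25.95
position: [0.5346, 0.3215, 0.0891]
ee_rot: [0.0, 0.707, 0.707, 0.0]
contact_force: [1.6, -1.2, -4.2]
width: 0.0282
```

Call:
servo_tool --pt "0 0 1 0 0 0" --pt "0 0 2 0 0 0" --pt "0 0 2 0 0 0"

```text
clock: 26.25
position: [0.5346, 0.3214, 0.0871]
ee_rot: [0.0, 0.707, 0.707, 0.0]
contact_force: [1.7, -1.9, -2.9]
width: 0.0284
```

Call:
servo_tool --pt "-0.4 0.5 1 0 0 0" --pt "-0.4 0.5 2 0 0 0" --pt "-0.4 0.5 3 0 0 0" --pt "-0.4 0.5 3 0 0 0"

```text
clock: 26.65
position: [0.5345, 0.3211, 0.0838]
ee_rot: [-0.0, 0.707, 0.707, -0.0]
contact_force: [1.8, 0.0, -5.4]
width: 0.0284
```

Call:
servo_tool --pt "0 0 1 0 0 0" --pt "0 0 2 0 0 0" --pt "0 0 2 0 0 0"

```text
clock: 26.95
position: [0.5346, 0.3211, 0.0819]
ee_rot: [-0.0, 0.707, 0.707, -0.0]
contact_force: [0.9, -0.3, -5.1]
width: 0.0282
```

Call:
servo_tool --pt "0 0 1 0 0 0" --pt "0 0 2 0 0 0" --pt "0 0 2 0 0 0"

```text
clock: 27.25
position: [0.5346, 0.3212, 0.0799]
ee_rot: [-0.0, 0.707, 0.707, -0.0]
contact_force: [0.6, 0.1, -5.6]
width: 0.0287
```

Call:
servo_tool --pt "0 0 1 0 0 0" --pt "0 0 2 0 0 0" --pt "0 0 2 0 0 0"

```text
clock: 27.55
position: [0.5346, 0.3211, 0.0779]
ee_rot: [-0.0, 0.707, 0.707, -0.0]
contact_force: [0.9, -0.3, -5.5]
width: 0.0283
```

Call:
servo_tool --pt "0 0 1 0 0 0" --pt "0 0 2 0 0 0" --pt "0 0 2 0 0 0"

```text
clock: 27.85
position: [0.5347, 0.3211, 0.0759]
ee_rot: [-0.0, 0.707, 0.707, -0.0]
contact_force: [1.4, -0.1, -4.7]
width: 0.0283
```

Call:
servo_tool --pt "0 0 1 0 0 0" --pt "0 0 2 0 0 0" --pt "0 0 2 0 0 0"

```text
clock: 28.15
position: [0.5347, 0.3212, 0.0741]
ee_rot: [-0.0, 0.707, 0.707, -0.0]
contact_force: [0.5, 0.2, -3.6]
width: 0.0282
```

Call:
servo_tool --pt "0 0 1 0 0 0" --pt "0 0 1.5 0 0 0" --pt "0 0 1.5 0 0 0"

```text
clock: 28.45
position: [0.5348, 0.3212, 0.0733]
ee_rot: [0.0, 0.707, 0.707, 0.0]
contact_force: [-1.7, -0.1, 2.3]
width: 0.0282
```

Call:
servo_tool --pt "0 0 0.7 0 0 0" --pt "0 0 1.5 0 0 0" --pt "0 0 1.5 0 0 0"

```text
clock: 28.75
position: [0.5347, 0.3212, 0.0713]
ee_rot: [0.0, 0.707, 0.707, 0.0]
contact_force: [-1.3, 0.3, 2.2]
width: 0.0285
```

Call:
servo_tool --pt "0 0 0.7 0 0 0" --pt "0 0 1 0 0 0" --pt "0 0 1 0 0 0"

```text
clock: 29.05
position: [0.5348, 0.3212, 0.0701]
ee_rot: [0.0, 0.707, 0.707, -0.0]
contact_force: [-2.4, -0.3, 2.3]
width: 0.0285
```

Call:
servo_tool --pt "0 0 0.5 0 0 0" --pt "0 0 0.5 0 0 0"

```text
clock: 29.25
position: [0.5348, 0.3212, 0.0696]
ee_rot: [0.0, 0.707, 0.707, 0.0]
contact_force: [-0.7, -0.1, 2.3]
width: 0.0281
```

Call:
servo_tool --pt "0 0 0.5 0 0 0" --pt "0 0 0.8 0 0 0" --pt "0 0 0.8 0 0 0"

```text
clock: 29.55
position: [0.5348, 0.3212, 0.0691]
ee_rot: [0.0, 0.707, 0.707, 0.0]
contact_force: [-1.4, -0.5, 3.4]
width: 0.0281
```

Call:
servo_tool --pt "0 0 0.4 0 0 0" --pt "0 0 0.6 0 0 0" --pt "0 0 0.6 0 0 0"

```text
clock: 29.85
position: [0.5348, 0.3212, 0.0688]
ee_rot: [0.0, 0.707, 0.707, 0.0]
contact_force: [-2.6, -0.1, 7.1]
width: 0.0282
```

Call:
servo_tool --pt "0 0 0.3 0 0 0" --pt "0 0 0.5 0 0 0" --pt "0 0 0.5 0 0 0"

```text
clock: 30.15
position: [0.5348, 0.3213, 0.0686]
ee_rot: [0.0, 0.707, 0.707, 0.0]
contact_force: [-1.9, -0.6, 8.7]
width: 0.0283
```

Call:
servo_tool --pt "0 0 0.3 0 0 0" --pt "0 0 0.3 0 0 0" --pt "0 0 0.3 0 0 0" --pt "0 0 0.3 0 0 0" --pt "0 0 0.3 0 0 0" --pt "0 0 0.3 0 0 0" --pt "0 0 0.3 0 0 0" --pt "0 0 0.3 0 0 0"

```text
clock: 30.95
position: [0.5348, 0.3213, 0.0686]
ee_rot: [0.0, 0.707, 0.707, 0.0]
contact_force: [-3.2, -0.6, 8.5]
width: 0.0283
```

Call:
servo_tool --pt "0 0 0 0 0 0" --pt "0 0 0 0 0 0" --pt "0 0 0 0 0 0" --pt "0 0 0 0 0 0" --pt "0 0 0 0 0 0" --pt "0 0 0 0 0 0"

```text
clock: 31.55
position: [0.5348, 0.3213, 0.0685]
ee_rot: [0.0, 0.707, 0.707, 0.0]
contact_force: [-2.4, -0.5, 8.8]
width: 0.0284
```

Call:
servo_tool --pt "0 0 0.4 0 0 0" --pt "0 0 0.4 0 0 0" --pt "0 0 0.4 0 0 0" --pt "0 0 0.4 0 0 0"

```text
clock: 31.95
position: [0.5348, 0.3213, 0.0684]
ee_rot: [0.0, 0.707, 0.707, 0.0]
contact_force: [-3.6, -0.2, 9.7]
width: 0.0283
```

```bash
python3 - <<'E'
from h import *
im,d=cams.get_image('side');to([.5352,.3216,.0995],90)
cv2.imwrite('pics/s19.png',cv2.resize(im[75:165,200:290],None,fx=6.5,fy=6.5,interpolation=cv2.INTER_CUBIC)[:,:,::-1])
E
```

```text
pos [0.5348 0.3213 0.0684] yaw 90.06 tiltz [ 8.e-04  4.e-04 -1.e+00] F [-3.52 -0.8  10.75] w 0.0282 t 32.0 shift mm [  0.3   0.4 -31.1] turn z 0.06
```

View pics/s19.png

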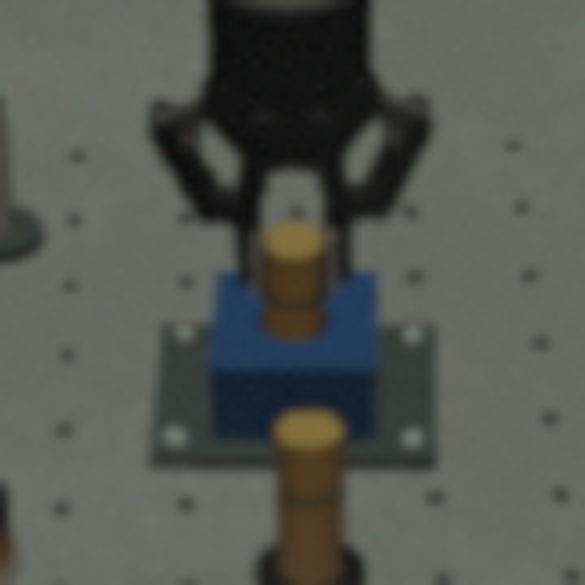

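Call:
servo_tool --pt "0 0 0.1 0 0 0" --pt "0 0 0.1 0 0 0" --pt "0 0 0.1 0 0 0" --pt "0 0 0.1 0 0 0" --pt "0 0 0.1 0 0 0" --pt "0 0 0.1 0 0 0" --pt "0 0 0.1 0 0 0" --pt "0 0 0.1 0 0 0"

```text
clock: 32.8
position: [0.5348, 0.3213, 0.0684]
ee_rot: [0.0, 0.707, 0.707, 0.0]
contact_force: [-3.2, -1.7, 9.9]
width: 0.0286
```

Call:
servo_tool --pt "0 0 0 0 0 0" --pt "0 0 0 0 0 0" --pt "0 0 0 0 0 0" --pt "0 0 0 0 0 0" --pt "0 0 0 0 0 0"

```text
clock: 33.3
position: [0.5348, 0.3213, 0.0683]
ee_rot: [0.0, 0.707, 0.707, 0.0]
contact_force: [-3.9, -1.0, 10.4]
width: 0.0285
```

Call:
servo_tool --pt "0 0 0 0 0 0" --pt "0 0 0 0 0 0" --pt "0 0 0 0 0 0" --pt "0 0 0 0 0 0" --pt "0 0 0 0 0 0" --hand 95

```text
clock: 33.8
position: [0.5348, 0.3211, 0.0666]
ee_rot: [-0.0, 0.707, 0.707, -0.0]
contact_force: [-0.5, -0.3, -0.6]
width: 0.0534
```

Call:
servo_tool --pt "0 0 -20 0 0 0" --pt "0 0 -60 0 0 0" --pt "0 0 -105 0 0 0" --pt "0 0 -150 0 0 0" --pt "40 0 -160 0 0 0" --pt "80 0 -160 0 0 0" --pt "80 0 -160 0 0 0" --pt "80 0 -160 0 0 0"

```text
clock: 34.6
position: [0.5343, 0.4015, 0.2262]
ee_rot: [0.0, 0.706, 0.708, -0.001]
contact_force: [0.4, -0.6, -0.7]
width: 0.0535
```

```bash
python3 - <<'E'
from h import *
to([.5352,.3216,.0995],90)
for n in('side','top'):
  im,d=cams.get_image(n)
  c=im[75:165,180:310] if n=='side' else im[150:250,120:300]
  cv2.imwrite(f'pics/{n}20.png',cv2.resize(c,None,fx=4.4,fy=4.4,interpolation=cv2.INTER_CUBIC)[:,:,::-1])
  if n=='side':
    P=at_depth(n,[[245,112]],[d[112,245]]);print(P)
    for r in range(106,130): print(r,im[r,243:248].mean(0).astype(int),at_depth(n,[[245,r]],[d[r,245]]).round(3)[0])
to([.5352,.3216,.0995],90)
E
```

```text
pos [0.5343 0.4015 0.2262] yaw 90.15 tiltz [-8.0e-04 -1.3e-03 -1.0e+00] F [ 0.36 -0.64 -0.7 ] w 0.0535 t 34.6 shift mm [-79.8   0.8 126.8] turn z 0.15
[[0.53522852 0.31704152 0.0913065 ]]
106 [95 98 92] [ 0.539  0.491 -0.007]
107 [88 91 83] [ 0.538  0.487 -0.008]
108 [96 93 76] [ 0.538  0.475 -0.004]
109 [115 104  70] [0.536 0.33  0.094]
110 [125 108  62] [0.536 0.328 0.091]
111 [126 108  58] [0.535 0.322 0.092]
112 [125 106  58] [0.535 0.317 0.091]
113 [116  99  54] [0.535 0.308 0.094]
114 [97 80 43] [0.535 0.306 0.092]
115 [77 60 33] [0.535 0.3   0.092]
116 [71 54 31] [0.535 0.301 0.088]
117 [72 55 30] [0.535 0.303 0.083]
118 [72 55 30] [0.535 0.307 0.076]
119 [72 55 31] [0.535 0.302 0.076]
120 [69 53 31] [0.535 0.304 0.07 ]
121 [61 49 31] [0.535 0.307 0.064]
122 [61 48 29] [0.535 0.304 0.062]
123 [71 54 31] [0.534 0.3   0.062]
124 [73 55 30] [ 0.514 -0.947  0.99 ]
125 [73 54 30] [0.534 0.309 0.047]
126 [69 55 41] [0.534 0.304 0.047]
127 [57 57 67] [0.534 0.302 0.045]
128 [38 60 87] [0.534 0.291 0.049]
129 [34 61 91] [0.534 0.292 0.044]
pos [0.5344 0.4002 0.2263] yaw 90.05 tiltz [-0.0011 -0.0016 -1.    ] F [ 0.02 -0.52 -1.06] w 0.0535 t 34.7 shift mm [-78.4   0.9 126.9] turn z 0.05
```

View pics/side20.png

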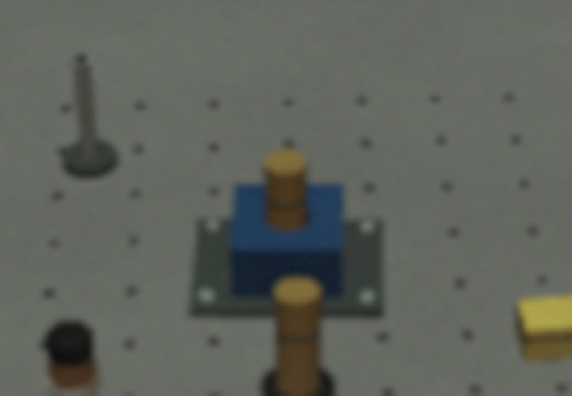

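View pics/top20.png

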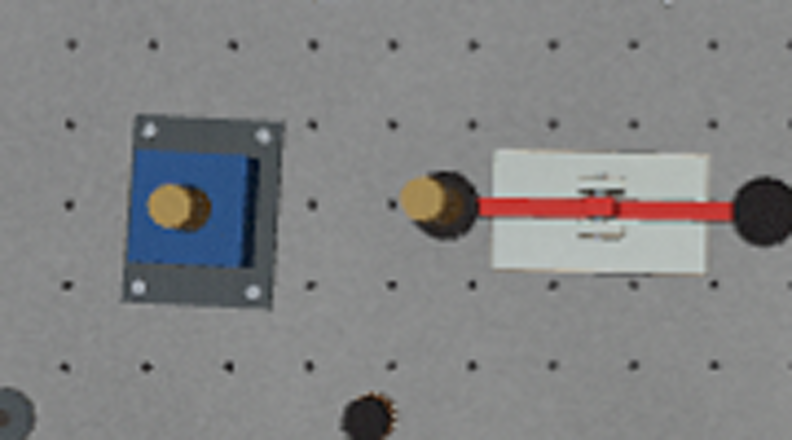

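```bash
python3 - <<'E'
from h import *
im,d=cams.get_image('top')
v,u=np.mgrid[186:208,148:172];u=u.ravel();v=v.ravel();c=im[v,u].astype(int)
for th in (120,140,155):
  k=(c[:,0]>th)&(c[:,0]>c[:,2]*1.5);q=[u[k].mean(),v[k].mean()]
  print(k.sum(),q,at_z('top',[q],.098).round(4),np.median(at_depth('top',np.c_[u[k],v[k]],d[v[k],u[k]])[:,2]).round(4))
print('mouth .535,.3206')
to([0,0,0])
E
```

```text
70 [np.float64(158.12857142857143), np.float64(196.15714285714284)] [[0.5347 0.3207 0.098 ]] 0.0968
67 [np.float64(158.0), np.float64(196.19402985074626)] [[0.5346 0.3211 0.098 ]] 0.0968
61 [np.float64(158.0), np.float64(196.4262295081967)] [[0.5339 0.3211 0.098 ]] 0.0968
mouth .535,.3206
pos [0.5345 0.4    0.2264] yaw 90.02 tiltz [-9.0e-04 -1.3e-03 -1.0e+00] F [-0.51  0.5   0.55] w 0.0538 t 34.75 shift mm [-399.6 -534.4  227.4] turn z None
```

The slug in the bore is upright, within about 1 mm of the mouth centre. Its top is at z ≈ 0.097, so the foot is about 29 mm below the mouth. Handing in.

```bash
python3 -c "
from rig import sign_off
print(sign_off())"
```

```text
the job is handed in; nothing more can be done
None
```

The job is handed in at about 35 s on the robot's clock. By my checks every step was met, but the hand-in reports no verdict.

**Weighing:** I stood both brass slugs in opposite dishes and let go. The right side dropped, and the wrist force agreed: about 5 N for that slug against about 2 N for the other.

**Socket:** I put the heavier slug into the bore. The cushion gave at about 7 N, and the force rose again with the foot about 28 mm below the mouth. I held it there for 3.1 s at an estimated 13.5 to 15.5 N, then let go. That estimate is the wrist reading plus the slug's own weight, as the press force on the socket cannot be read directly.

**Last checks:**
- **Heavier slug:** the top camera put its top within about 1 mm of the bore's axis, so it stands upright. The top height of about 97 mm puts the foot about 29 mm below the mouth.
- **Lighter slug:** it is still standing in the left dish, within a few millimetres of its centre.
- **Other things:** those in the last views looked undisturbed. I did not measure them.
- **Robot:** it was clear of everything.

**Disagreements:** the cameras were 2 to 8 mm off in y against the arm. I fixed the slug's position over the bore by comparing slug and bore in the same side picture.

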